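# Load the extractor's filter box

## Task

Fit the loose filter cartridges into the lens edger's extractor box: lift the hood open until it rests on its stop, then put every cartridge in a bay of its own by hooking its thin tongue under the bay's front lip and turning it down until it lies flat on the bay floor, rib up. When all of them are in, shut the hood completely and then switch the extractor on by pressing down the raised right half of the rocker switch on its front ledge; leave the screwdriver, the two lens blocks and the lens blank where they are.

Things in the scene. Friction and masses are not known exactly. Their poses are not given: they have to be found in the camera images.
- box: grey filter box, fixed, 148 mm wide (y), spans x -56..+78 mm, 26 to 29 mm high, under a hood, with a ledge 14 mm high in front (to x = -96). Origin on the worktop below the middle bay's centre; x points to the hinge, away from the robot. Three bays side by side along y, 44 mm apart, each 96 mm long (front wall face x = -48, far wall face +48 mm, 14 mm above bay floor) and 40 mm wide, parted by rails 4 mm wide, 7 mm high.
- lip_edge (a point): middle of the lower edge of the lip along the front of all bays: it overhangs them by 13 mm, underside 11 mm above the bay floors, 4 mm thick, edge 35 mm in front of the bay centres. A level cartridge does not fit in: with its far end raised some 18 degrees the tongue goes under the lip, then the far end swings down just inside the far wall (6 mm play in all). Axes: the box's.
- bay_left (a point): centre of the floor of the left (+y) bay, 12 mm above the worktop: where the origin of a seated cartridge comes; x points to the far side (hinge), y to the left, z up.
- bay_middle (a point): centre of the floor of the middle bay, 12 mm above the worktop: where the origin of a seated cartridge comes; x points to the far side (hinge), y to the left, z up.
- bay_right (a point): centre of the floor of the right (-y) bay, 12 mm above the worktop: where the origin of a seated cartridge comes; x points to the far side (hinge), y to the left, z up.
- hood (a joint): angle of the hood: 0 = shut (as at the start), grows as it opens, 1.57 rad = open on its stop. The hood is 38 mm deep, 220 g, damped; past about 1.2 rad it falls open onto the stop and stays, before that it sinks shut in some seconds.
- hood_tab (a point): centre of the round end of the hood's front tab: a roller 16 mm in diameter and 14 mm wide (axis along the box's y) on an 8 mm thick arm, 25 mm in front of the hood's front face; 46 mm above the worktop when shut. It can be pinched from above across its 14 mm width and swivels between the fingers as the hood turns. Axes: the hood's.
- switch (a joint): angle of the white rocker switch (36 mm along the box's y, 18 mm along x) on the ledge in front of the box, to the right of the tab: 0 = off, its right half raised about 2 to 4 mm; 0.4 rad = on, its right half down. It turns at about 2.5 N on the pressing point and stays where it is left.
- switch_press (a point): point on the top of the rocker's right half, 12 mm right of its pivot, where it is pressed straight down (travel about 5 mm); 22 mm above the worktop when off, 23 mm in front of the hood. Axes: the rocker's.
- hood_hinge (a point): middle of the hood's hinge line (along the box's y), 73 mm behind the middle bay's centre, 28 mm above the worktop; with the hood shut the tab lies 155 mm in front of it and 18 mm above it.
- cartridge_a: filter cartridge, all alike, lying rib up (absent: its pose is always None). Plate 90 (x) x 36 (y) x 10 mm, about 80 g; its end at -x is a thinner tongue, 14 mm long, 5 mm thick, 34 wide, flush with the underside. On top in the middle a grip rib 40 long (x), 10 wide (y), its top 42 mm above the underside. Origin: centre of the underside; z up through the rib.
- cartridge_b: filter cartridge, all alike, lying rib up (absent: its pose is always None). Plate 90 (x) x 36 (y) x 10 mm, about 80 g; its end at -x is a thinner tongue, 14 mm long, 5 mm thick, 34 wide, flush with the underside. On top in the middle a grip rib 40 long (x), 10 wide (y), its top 42 mm above the underside. Origin: centre of the underside; z up through the rib.
- cartridge_c: filter cartridge, all alike, lying rib up (absent: its pose is always None). Plate 90 (x) x 36 (y) x 10 mm, about 80 g; its end at -x is a thinner tongue, 14 mm long, 5 mm thick, 34 wide, flush with the underside. On top in the middle a grip rib 40 long (x), 10 wide (y), its top 42 mm above the underside. Origin: centre of the underside; z up through the rib.
- tongue_a (a point): middle of the lower edge of the tongue's end, 45 mm from the origin of cartridge_a along its -x; axes as the cartridge's.
- tongue_b (a point): middle of the lower edge of the tongue's end, 45 mm from the origin of cartridge_b along its -x; axes as the cartridge's.
- tongue_c (a point): middle of the lower edge of the tongue's end, 45 mm from the origin of cartridge_c along its -x; axes as the cartridge's.
- press_lever (a point): obstacle: the black ball, 30 mm across, at the end of the lever of the fixed lens press, which stands behind and to the right of the cartridges; the lever and press reach back from here. Keep the wrist and gripper clear of it.
- driver_a: bystander: small screwdriver, 178 x 16 x 16 mm, lying at the near right edge of the worktop
- block_a: bystander: lens block (round, 24 mm, 19 mm high), right of and behind the box
- block_b: bystander: lens block (round, 24 mm, 19 mm high), far right
- blank_a: bystander: round lens blank, 65 mm, 10 mm high, right of the cartridges

How it is judged (in metres and radians):
On the way, in this order (a step that is already met when the one before it is completed fails the run):
1. the hood rests open on its stop (above 1.5 rad) (value of joint hood above 1.5 rad), for 0.3 s.
2. with the hood open on its stop, every cartridge lies flat in a bay with its tongue under the lip (((distance between cartridge_a and bay_left below 0.006 m and x of tongue_a in the frame of bay_left below -0.04 m and angle between cartridge_a's own z axis and vertical below 0.05 rad) or (distance between cartridge_a and bay_middle below 0.006 m and x of tongue_a in the frame of bay_middle below -0.04 m and angle between cartridge_a's own z axis and vertical below 0.05 rad) or (distance between cartridge_a and bay_right below 0.006 m and x of tongue_a in the frame of bay_right below -0.04 m and angle between cartridge_a's own z axis and vertical below 0.05 rad)) and ((distance between cartridge_b and bay_left below 0.006 m and x of tongue_b in the frame of bay_left below -0.04 m and angle between cartridge_b's own z axis and vertical below 0.05 rad) or (distance between cartridge_b and bay_middle below 0.006 m and x of tongue_b in the frame of bay_middle below -0.04 m and angle between cartridge_b's own z axis and vertical below 0.05 rad) or (distance between cartridge_b and bay_right below 0.006 m and x of tongue_b in the frame of bay_right below -0.04 m and angle between cartridge_b's own z axis and vertical below 0.05 rad)) and ((distance between cartridge_c and bay_left below 0.006 m and x of tongue_c in the frame of bay_left below -0.04 m and angle between cartridge_c's own z axis and vertical below 0.05 rad) or (distance between cartridge_c and bay_middle below 0.006 m and x of tongue_c in the frame of bay_middle below -0.04 m and angle between cartridge_c's own z axis and vertical below 0.05 rad) or (distance between cartridge_c and bay_right below 0.006 m and x of tongue_c in the frame of bay_right below -0.04 m and angle between cartridge_c's own z axis and vertical below 0.05 rad)) and value of joint hood above 1.4 rad), for 0.3 s.
3. the hood is shut (below 0.05 rad) (value of joint hood below 0.05 rad), for 0.3 s.
4. with the hood shut, the rocker switch is on (above 0.3 rad) (value of joint switch above 0.3 rad and value of joint hood below 0.05 rad), for 0.1 s.
At the end, for the whole second after the job is handed in: Every cartridge present lies at rest in a bay of its own: origin within 6 mm of the bay floor centre, tongue under the front lip (over 40 mm in front of the bay centre), tilt under 0.05 rad; the hood is shut (under 0.05 rad) and the rocker switch on (over 0.3 rad) (all of step 4 and ((distance between cartridge_a and bay_left below 0.006 m and x of tongue_a in the frame of bay_left below -0.04 m and angle between cartridge_a's own z axis and vertical below 0.05 rad) or (distance between cartridge_a and bay_middle below 0.006 m and x of tongue_a in the frame of bay_middle below -0.04 m and angle between cartridge_a's own z axis and vertical below 0.05 rad) or (distance between cartridge_a and bay_right below 0.006 m and x of tongue_a in the frame of bay_right below -0.04 m and angle between cartridge_a's own z axis and vertical below 0.05 rad)) and ((distance between cartridge_b and bay_left below 0.006 m and x of tongue_b in the frame of bay_left below -0.04 m and angle between cartridge_b's own z axis and vertical below 0.05 rad) or (distance between cartridge_b and bay_middle below 0.006 m and x of tongue_b in the frame of bay_middle below -0.04 m and angle between cartridge_b's own z axis and vertical below 0.05 rad) or (distance between cartridge_b and bay_right below 0.006 m and x of tongue_b in the frame of bay_right below -0.04 m and angle between cartridge_b's own z axis and vertical below 0.05 rad)) and ((distance between cartridge_c and bay_left below 0.006 m and x of tongue_c in the frame of bay_left below -0.04 m and angle between cartridge_c's own z axis and vertical below 0.05 rad) or (distance between cartridge_c and bay_middle below 0.006 m and x of tongue_c in the frame of bay_middle below -0.04 m and angle between cartridge_c's own z axis and vertical below 0.05 rad) or (distance between cartridge_c and bay_right below 0.006 m and x of tongue_c in the frame of bay_right below -0.04 m and angle between cartridge_c's own z axis and vertical below 0.05 rad)) and linear speed of each of cartridge_a, cartridge_b, cartridge_c below 0.02 m/s); the robot touches nothing.
It fails at once if the screwdriver is moved more than 3 cm (distance of driver_a from where it was at the start of the episode above 0.03 m).
It fails at once if the nearer lens block is moved more than 3 cm (distance of block_a from where it was at the start of the episode above 0.03 m).
It fails at once if the further lens block is moved more than 3 cm (distance of block_b from where it was at the start of the episode above 0.03 m).
It fails at once if the lens blank is moved more than 3 cm (distance of blank_a from where it was at the start of the episode above 0.03 m).
Of cartridge_a, cartridge_b, cartridge_c only 2 to 3 are there at a start; the rules pass over those that are not, and their reading is None.
At some moment in a run one of cartridge_a, cartridge_b, cartridge_c may be knocked a few centimetres aside while the robot is not near it.
Once in a run the grip may slacken for a moment while it holds something.
It also fails if it takes over 210 s, if anything falls off the work surface, if the arm or the gripper's body presses on something with over 40 N, if the wrist force passes 120 N, or if a joint passes its speed limit or range.

## Robot

A 6-joint arm with a two-finger parallel gripper is mounted at the origin on a cart in front of the work surface, level with it; the furniture and walls round the work are solid. World frame = base frame: x ahead of the robot, y to its left, z up, the work surface at z = 0. Lengths are in mm, angles in rad, forces in N, time in s.
With the tool pointing down it reaches from about 350 to 775 mm from the base axis. Payload 7.3 kg.
Tool frame: the origin (TCP) lies at the very end of the fingers, on their centre line; the grasp point (between the pads) lies 19 mm behind it; z points along the fingers, y is the line along which they close (so a half turn about z gives the same grasp; the last joint's range is limited). The gripper opens to 92 mm and grips with 3 to 60 N. Pads are 19 mm wide; open, the fingers measure 130 mm over their backs; the gripper's body (75 mm by 190 mm) begins 47 mm behind the grasp point.
Start: joints at [0.998, 0.342, 1.524, -0, 1.275, -0.146], TCP at [217.317, 477.931, 226.741] pointing down, gripper open.
Joint ranges: [-2.53, 2.53], [-0.77, 2.02], [0.04, 2.7], [-1, 4.14], [0.28, 2.66], [-3.11, 3.11]. Speed limits (rad/s): [2.57, 2.57, 3.14, 3.14, 3.14, 3.14].

## Interface

Orientations are given as [roll, pitch, yaw] about the fixed x, y, z axes, in that order (R = Rz(yaw) Ry(pitch) Rx(roll)).
In Python, from plant import * gives the robot as it stands.
- The arm moves only by the tool arm_command, never from a script. Its arguments are lists of equal length, an entry for each row: "gripper": the finger opening in mm, from 0 to 91.8; "dp": the shift along the tool's x, y, z in units of 25 mm (1.0 is 25 mm), a list of three; "twist": the turn about the tool's z in units of 5 degrees (1.0 is 5 degrees). A call has exactly 5 rows; each row shifts and turns the commanded pose from where the row before left it, along the tool's axes as they then stand; what a row does not reach is not made up. A row lasts 1/8 s, in which the tool goes at most 62.5 mm and 10.7 degrees, less where a joint would pass 70% of its speed; a pose out of reach is approached as far as the arm can. A call is refused whole if a number of a shift passes 1 or a number of a turn 1, either way. A call with a gripper value outside its range is refused whole. The fingers move at their own pace and stop on an object; the grip force is fixed at half the most. Time passes only in rows, so rows that do not move let the fingers close, or fill a call up. It gives the time, the measured TCP pose, the force, the opening and the grip force at its end, in the units of the state.
- get_obs(): the state, without advancing time (a new reading comes with each control period).
- capture(name): name is "scene" or "top" or "wrist"; returns the picture (420x560x3 uint8, red, green, blue); there is no depth.
- get_calibration(name): a dict with "mtx" (3x3 intrinsics, pixels), "position" and "attitude" of the camera in the world; the wrist camera has in their place "mount" (4x4, takes a point from camera to tool coordinates, whose origin is the TCP and whose axes are the flange's). Camera axes: x right, y down, z forward; pixel columns grow to the right and rows downward; lengths in mm; the calibration is good to about 2 mm. The wrist camera is an equidistant fisheye: a pixel r from the principal point sees the ray r / f radians off the axis. A picture is of the moment at which its call begins: read the wrist's pose just before it. get_calibration takes no time and is no camera call.
- close_job(): hands the job in; it is judged then, once.
The state is a dict: "time": time; "joint_positions": joint angles; "dq": joint speeds; "tau": joint torques, N m; "tool_pos": TCP position; "tcp_rot": TCP orientation; "contact_force": force on the tool from outside, world axes, zero at the start; "moment": the same for the moment, N m; "grip_width": finger opening in mm; "finger_force": force on a finger pad.
Only numpy, scipy, OpenCV 4.12 (cv2) and the standard library are available. Lean on these libraries where they do the work, as an engineer would, in place of code of your own. Each camera call takes 0.05 s, during which the arm holds its last target. There are 200 camera calls.

## Working session

There is one attempt and no reset: what is moved stays moved. The work goes in short steps, Python scripts to look and compute and a tool call to move; the robot and the scene stay as the last step left them, time stands still between calls to the robot, and variables do not carry over. Pictures are saved under pics/ and viewed, at most 14 in all, crops included, and the job is handed in when it is done.

Besides the shell and the picture viewer there is one more tool, called after "Request:" by a JSON object that holds its "method" and its "body", one argument or row to a line. arm_command: Moves the arm, as the interface text tells. Its arguments: {"type":"object","properties":{"gripper":{"type":"array"},"dp":{"type":"array"},"twist":{"type":"array"}},"required":["gripper","dp","twist"]}

```bash
ls; mkdir -p pics
python3 - <<'E'
from plant import *
import cv2
print(get_obs())
for n in("scene","top","wrist"):
    print(n,get_calibration(n))
    cv2.imwrite(f"pics/{n}0.png",capture(n)[:,:,::-1])
E
```

```text
pics
{'time': 0.0, 'joint_positions': array([ 9.97959871e-01,  3.42717749e-01,  1.52503289e+00,  1.43593653e-05,
        1.27537453e+00, -1.45992038e-01]), 'dq': array([-0.00192165, -0.00230654, -0.0001891 , -0.00099166,  0.00105026,
       -0.00118889]), 'tau': array([-2.17952487e-05, -4.31239700e+01, -2.44218493e+01,  7.19089690e-02,
        5.59267402e-02, -9.50873232e-05]), 'tool_pos': array([217.09926956, 477.56250287, 226.04199669]), 'tcp_rot': array([-3.14007843e+00, -2.36526818e-04,  2.71474387e+00]), 'contact_force': array([ 0.75833176,  0.6484243 , -0.14285476]), 'moment': array([ 0.01551622,  0.02080755, -0.00322656]), 'finger_force': 0.0, 'grip_width': 92.20707233128539}
scene {'mtx': array([[454.75883739,   0.        , 277.45846427],
       [  0.        , 454.75883739, 210.68236094],
       [  0.        ,   0.        ,   1.        ]]), 'position': array([-111.37149786, -740.83326897,  619.3414881 ]), 'attitude': array([-2.15282836, -0.00492162, -0.99147527])}
top {'mtx': array([[509.29935137,   0.        , 283.17327849],
       [  0.        , 509.29935137, 212.34457448],
       [  0.        ,   0.        ,   1.        ]]), 'position': array([ 321.38837394, -355.19814148, 1301.52849498]), 'attitude': array([-2.98356367,  0.02435342, -1.55528942])}
wrist {'mtx': array([[325.1922621 ,   0.        , 278.90170969],
       [  0.        , 325.1922621 , 214.59450784],
       [  0.        ,   0.        ,   1.        ]]), 'mount': array([[-4.78676711e-04, -9.58948787e-01, -2.83578904e-01,
         7.77557200e+01],
       [ 9.99999841e-01, -5.43387778e-04,  1.49533037e-04,
         5.65735527e-01],
       [-2.97487835e-04, -2.83578788e-01,  9.58948895e-01,
        -1.58158093e+02],
       [ 0.00000000e+00,  0.00000000e+00,  0.00000000e+00,
         1.00000000e+00]])}
```

View pics/scene0.png

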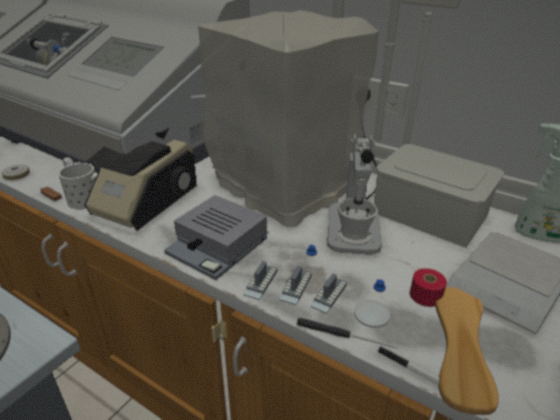

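View pics/top0.png

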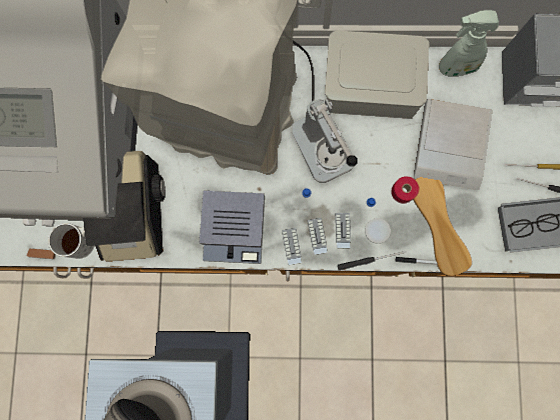

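The scene view shows the box at about (220,232), and three cartridges at (262,278), (296,284) and (328,292). In the top view the box is at (233,226), with cartridges at (292,245), (318,235) and (343,231). The lever ball is at (352,160).

```bash
cat > h.py <<'E'
import numpy as np, cv2
from scipy.spatial.transform import Rotation as R
from plant import *
def rot(a): return R.from_euler('xyz',a).as_matrix()
def proj(n,P):
    c=get_calibration(n); P=np.atleast_2d(P).astype(float)
    X=(P-c['position'])@rot(c['attitude']); u=X@c['mtx'].T; return u[:,:2]/u[:,2:]
def back(n,uv,z):
    c=get_calibration(n); uv=np.atleast_2d(uv).astype(float)
    r=np.c_[uv,np.ones(len(uv))]@np.linalg.inv(c['mtx']).T@rot(c['attitude']).T
    p=c['position']; return p+r*((z-p[2])/r[:,2])[:,None]
E
python3 - <<'E'
from h import *
im=cv2.imread('pics/top0.png')[180:275,190:370]
cv2.imwrite('pics/topc.png',cv2.resize(im,None,fx=4.4,fy=4.4,interpolation=cv2.INTER_CUBIC))
im=cv2.imread('pics/scene0.png')[190:315,160:360]
cv2.imwrite('pics/scenec.png',cv2.resize(im,None,fx=4,fy=4,interpolation=cv2.INTER_CUBIC))
E
```

```text
(no output)
```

View pics/topc.png

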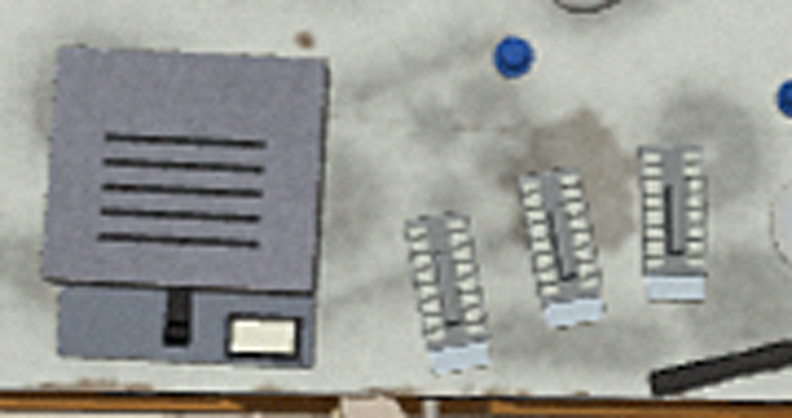

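View pics/scenec.png

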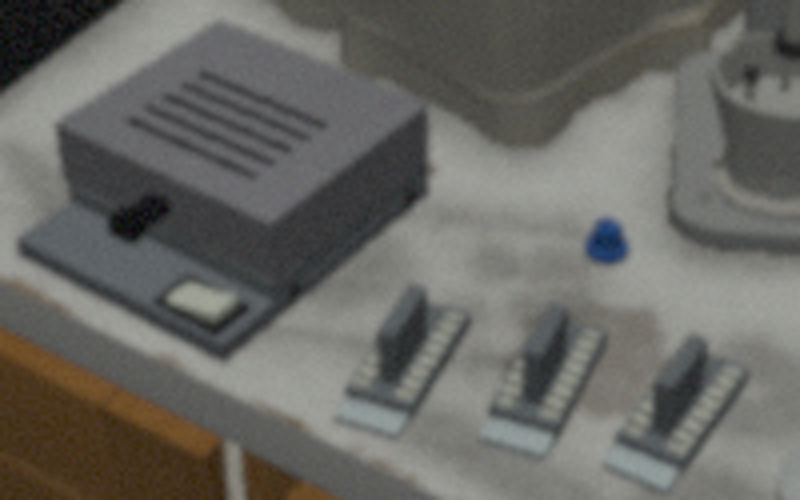

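The crops show the hood corners, tab, rocker and all three cartridges clearly. The cartridge tongues point toward the robot. I'll fit poses using both views.

```bash
cat > fit.py <<'E'
from h import *
from scipy.optimize import least_squares
def T(p): return [189.5+(p[0]+.5)/4.4+.11, 179.5+(p[1]+.5)/4.4+.11]
T=lambda p:[190+(p[0]+.5)/4.4-.5,180+(p[1]+.5)/4.4-.5]
S=lambda p:[160+(p[0]+.5)/4-.5,190+(p[1]+.5)/4-.5]
def xf(L,q):
    c,s=np.cos(q[2]),np.sin(q[2]); L=np.array(L,float)
    return np.c_[q[0]+c*L[:,0]-s*L[:,1],q[1]+s*L[:,0]+c*L[:,1],L[:,2]]
def fit(f,x0,obs):
    def res(q):
        L=f(q); P=xf(L,q); r=[]
        for i,(n,uv) in enumerate(obs): r.append(proj(n,P[i])[0]-uv)
        return np.ravel(r)
    s=least_squares(res,x0,loss='soft_l1'); return s.x,res(s.x).reshape(-1,2)
o=[('top',T(p)) for p in[(57,357),(313,367),(42,280),(306,292),(60,45),(328,58)]]+[('scene',S(p)) for p in[(58,127),(270,222),(428,110),(222,22),(20,245)]]
def box(q):
    z,a,b,w=q[3:]
    return [(-96,74,14),(-96,-74,14),(a,w,z),(a,-w,z),(b,w,z),(b,-w,z),(a,w,z),(a,-w,z),(b,-w,z),(b,w,z),(-96,74,14)]
q0=back('top',[230,230],30)[0]
q,r=fit(box,[q0[0],q0[1],0,66,-57,78,74],o); np.set_printoptions(precision=2,suppress=True)
print('box',q,'\n',r.T); 
C={'a':([(434,374),(490,364),(405,222),(465,213)],[(337,418),(402,435),(469,318),(413,287),(427,295)]),
'b':([(549,327),(605,315),(518,178),(577,168)],[(481,440),(548,455),(606,335),(555,305),(568,315)]),
'c':([(648,300),(705,300),(640,148),(703,146)],[(605,468),(670,487),(748,372),(692,338),(707,346)])}
L=[(-45,17,2.5),(-45,-17,2.5),(45,18,10),(45,-18,10),(-45,17,5),(-45,-17,5),(45,-18,10),(20,5,42),(20,-5,42)]
for k,(t,s) in C.items():
    o=[('top',T(p)) for p in t]+[('scene',S(p)) for p in s]
    g=back('top',np.mean([x[1] for x in o[:4]],0),10)[0]
    q,r=fit(lambda q:L,[g[0],g[1],0],o); print(k,q,'\n',r.T)
E
python3 fit.py
python3 - <<'E'
from h import *
print('ball',back('top',[352,160],120),'driver near end',back('top',[[338,267],[385,255]],8),'blank',back('top',[377,231],10))
print('bench edge',back('top',[[200,269],[300,272]],0))
E
```

```text
box [ 493.89 -195.21   -0.03   63.64  -56.79   75.17   74.79] 
 [[-0.15 -0.06  0.46  1.37  0.34 -0.64 -0.16  0.24  0.05  0.05 -0.99]
 [-0.32  0.21 -0.18 -0.03  0.43  0.1  -0.18  0.98 -1.26 -0.02 -2.04]]
a [ 439.33 -344.51    0.2 ] 
 [[ 0.63  1.04  0.14  0.34 -0.5  -0.5   0.62 -0.73  0.43]
 [ 0.71  0.45  0.43 -0.18 -0.24  0.18 -1.26 -1.05 -1.84]]
b [ 466.26 -409.77    0.21] 
 [[ 0.39  0.75  0.02  0.4  -0.28 -0.1   0.55 -1.03  0.57]
 [ 1.16  1.28  0.36 -0.1  -0.65  0.32 -1.17 -1.1  -2.38]]
c [ 481.49 -474.58    0.05] 
 [[ 0.46  0.87  0.31  0.07 -0.55 -0.25  0.34 -0.47  0.58]
 [ 0.93  0.44  0.16  0.08 -0.99  1.08 -0.74 -1.28 -1.51]]
ball [[ 637.35339118 -485.4551925   120.        ]] driver near end [[ 389.07147926 -461.0104685     8.        ]
 [ 420.94830842 -579.50971186    8.        ]] blank [[ 481.50638183 -559.88322582   10.        ]]
bench edge [[ 379.39119808 -110.11547564    0.        ]
 [ 375.47638452 -365.39473572    0.        ]]
```

```bash
cat >> h.py <<'E'
def plan(pts,cur=None):
    """pts: list of (x,y,z,yaw); prints per-call rows (tool units)"""
    o=get_obs()
    if cur is None: cur=(*o['tool_pos'],o['tcp_rot'][2])
    cur=np.array(cur,float)
    for p in pts:
        p=np.array(p,float); d=p[:3]-cur[:3]; dy=(p[3]-cur[3]+np.pi)%(2*np.pi)-np.pi
        t=rot([np.pi,0,cur[3]]).T@d/25; tw=-np.degrees(dy)/5
        n=max(1,int(np.ceil(np.abs(t).max()/5-.02)),int(np.ceil(abs(tw)/5-.02)))
        print(f'-> {np.round(p,2)} total dp {np.round(t,2)} twist {tw:.2f}: {n} calls, per row dp {np.round(t/5/n,3)} tw {tw/5/n:.3f}'); cur=p
E
python3 - <<'E'
from h import *
q=(217.3,477.9,226.7,2.7147); Y=3.11
bx=np.array([493.9,-195.2]);c,s=np.cos(-.03),np.sin(-.03)
W=lambda x,y:bx+[c*x-s*y,s*x+c*y]
print(W(-82,0),W(-73,-50))
t=W(-82,0)
plan([(217.3,477.9,226.7,Y),(330,250,226.7,Y),(390,60,226.7,Y),(t[0]-40,t[1],180,Y)],q)
print(back('top',[[270,172],[200,150]],0))
E
```

```text
[ 411.93689723 -192.74036898] [ 419.43307253 -242.98783017]
-> [217.3  477.9  226.7    3.11] total dp [0. 0. 0.] twist -4.53: 1 calls, per row dp [0. 0. 0.] tw -0.906
-> [330.   250.   226.7    3.11] total dp [-4.79 -8.97 -0.  ] twist -0.00: 2 calls, per row dp [-0.479 -0.897 -0.   ] tw -0.000
-> [390.    60.   226.7    3.11] total dp [-2.64 -7.52 -0.  ] twist -0.00: 2 calls, per row dp [-0.264 -0.752 -0.   ] tw -0.000
-> [ 371.94 -192.74  180.      3.11] total dp [  0.4  -10.13   1.87] twist -0.00: 3 calls, per row dp [ 0.027 -0.675  0.125] tw -0.000
[[ 635.09979154 -284.05404131    0.        ]
 [ 693.11424279  -97.14804243    0.        ]]
```

Request:
{"method": "arm_command", "body": {
  "gripper": [91,80,70,60,50],
  "dp": [
    [0,0,0],
    [0,0,0],
    [0,0,0],
    [0,0,0],
    [0,0,0]
  ],
  "twist": [-0.91,-0.91,-0.91,-0.9,-0.9]
}}

```text
time: 0.78
tool_pos: [217.2, 477.8, 226.4]
tcp_rot: [-3.141, -0.0, 3.113]
contact_force: [-0.1, -0.0, 0.7]
grip_width: 55.9
finger_force: 0.0
```

Request:
{"method": "arm_command", "body": {
  "gripper": [40,26,26,26,26],
  "dp": [
    [-0.48,-0.9,0],
    [-0.48,-0.9,0],
    [-0.48,-0.9,0],
    [-0.48,-0.9,0],
    [-0.48,-0.9,0]
  ],
  "twist": [0,0,0,0,0]
}}

```text
time: 1.4
tool_pos: [273.9, 362.7, 226.5]
tcp_rot: [-3.141, -0.0, 3.11]
contact_force: [-0.1, -0.1, -0.2]
grip_width: 26.0
finger_force: 0.0
```

Request:
{"method": "arm_command", "body": {
  "gripper": [26,26,26,26,26],
  "dp": [
    [-0.48,-0.9,0],
    [-0.48,-0.9,0],
    [-0.48,-0.9,0],
    [-0.48,-0.9,0],
    [-0.48,-0.9,0]
  ],
  "twist": [0,0,0,0,0]
}}

```text
time: 2.02
tool_pos: [330.3, 248.4, 226.6]
tcp_rot: [-3.142, -0.0, 3.11]
contact_force: [-0.3, -0.6, 0.4]
grip_width: 25.7
finger_force: 0.0
```

Request:
{"method": "arm_command", "body": {
  "gripper": [26,26,26,26,26],
  "dp": [
    [-0.26,-0.75,0],
    [-0.26,-0.75,0],
    [-0.26,-0.75,0],
    [-0.26,-0.75,0],
    [-0.26,-0.75,0]
  ],
  "twist": [0,0,0,0,0]
}}

```text
time: 2.65
tool_pos: [359.7, 153.9, 226.6]
tcp_rot: [3.142, -0.0, 3.11]
contact_force: [0.3, 0.3, 0.0]
grip_width: 25.9
finger_force: 0.0
```

Request:
{"method": "arm_command", "body": {
  "gripper": [26,26,26,26,26],
  "dp": [
    [-0.26,-0.75,0],
    [-0.26,-0.75,0],
    [-0.26,-0.75,0],
    [-0.26,-0.75,0],
    [-0.26,-0.75,0]
  ],
  "twist": [0,0,0,0,0]
}}

```text
time: 3.28
tool_pos: [389.2, 59.2, 226.6]
tcp_rot: [3.141, -0.0, 3.11]
contact_force: [0.5, 0.6, 0.1]
grip_width: 26.2
finger_force: 0.0
```

Request:
{"method": "arm_command", "body": {
  "gripper": [26,26,26,26,26],
  "dp": [
    [0.03,-0.68,0.12],
    [0.03,-0.68,0.12],
    [0.03,-0.68,0.12],
    [0.03,-0.68,0.12],
    [0.03,-0.68,0.12]
  ],
  "twist": [0,0,0,0,0]
}}

```text
time: 3.9
tool_pos: [382.6, -25.5, 211.5]
tcp_rot: [3.141, -0.0, 3.11]
contact_force: [-0.0, -0.1, -0.4]
grip_width: 25.8
finger_force: 0.0
```

Request:
{"method": "arm_command", "body": {
  "gripper": [26,26,26,26,26],
  "dp": [
    [0.03,-0.68,0.12],
    [0.03,-0.68,0.12],
    [0.03,-0.68,0.12],
    [0.03,-0.68,0.12],
    [0.03,-0.68,0.12]
  ],
  "twist": [0,0,0,0,0]
}}

```text
time: 4.53
tool_pos: [376.2, -110.4, 196.5]
tcp_rot: [3.141, -0.0, 3.11]
contact_force: [0.1, 0.5, 0.7]
grip_width: 26.0
finger_force: 0.0
```

Request:
{"method": "arm_command", "body": {
  "gripper": [26,26,26,26,26],
  "dp": [
    [0.03,-0.68,0.12],
    [0.03,-0.68,0.12],
    [0.03,-0.68,0.12],
    [0.03,-0.68,0.12],
    [0.03,-0.68,0.12]
  ],
  "twist": [0,0,0,0,0]
}}

```text
time: 5.15
tool_pos: [369.9, -195.5, 181.5]
tcp_rot: [3.141, -0.0, 3.11]
contact_force: [0.7, 0.6, 0.1]
grip_width: 26.2
finger_force: 0.0
```

```bash
cat >> h.py <<'E'
def wcal(o):
    c=get_calibration('wrist'); M=c['mount']; Rt=rot(o['tcp_rot']); return c['mtx'],Rt@M[:3,:3],o['tool_pos']+Rt@M[:3,3]
def wproj(o,P):
    K,Rc,p=wcal(o); X=(np.atleast_2d(P)-p)@Rc; r=np.hypot(X[:,0],X[:,1]); th=np.arctan2(r,X[:,2])
    return np.c_[K[0,2]+K[0,0]*th*X[:,0]/r,K[1,2]+K[0,0]*th*X[:,1]/r]
def wback(o,uv,z):
    K,Rc,p=wcal(o); d=(np.atleast_2d(uv)-K[:2,2])/K[0,0]; th=np.hypot(d[:,0],d[:,1])+1e-9
    r=np.c_[d*(np.sin(th)/th)[:,None],np.cos(th)]@Rc.T; return p+r*((z-p[2])/r[:,2])[:,None]
def wshot(f):
    o=get_obs(); im=capture('wrist')[:,:,::-1]; cv2.imwrite(f'pics/{f}.png',im); print(o['time'],o['tool_pos'],o['tcp_rot'],o['grip_width']); np.save(f'pics/{f}.npy',o,allow_pickle=True); return o,im
E
python3 - <<'E'
from h import *
wshot('w1')
E
```

```text
5.15 [ 369.86490169 -195.5354162   181.46644908] [ 3.14140846e+00 -6.25962059e-05  3.11019300e+00] 26.202437390826773
```

View pics/w1.png

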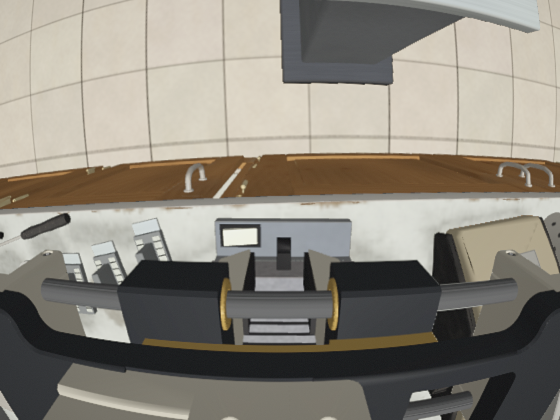

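Wrist view: camera up points toward the robot. The ledge runs from (216,219) to (351,219), the tab column is about 284, and the rocker is at (240,236). I'll check these against the fit.

```bash
cat >> h.py <<'E'
bx=np.array([493.9,-195.2]);yb=-.03
def W(x,y,z=0):
    c,s=np.cos(yb),np.sin(yb); return np.array([bx[0]+c*x-s*y,bx[1]+s*x+c*y,z])
E
python3 - <<'E'
from h import *
o=np.load('pics/w1.npy',allow_pickle=True).item()
print('pred ledge',wproj(o,[W(-96,-74,14),W(-96,74,14)]),'tab front',wproj(o,[W(-90,-7,46),W(-90,7,46),W(-90,0,46)]),'rocker',wproj(o,[W(-82,-50,20)]))
print('meas ledge',wback(o,[[216,219],[351,219]],14)); print('tab',wback(o,[284,238],46))
im=cv2.imread('pics/w1.png')[190:300,180:380]
cv2.imwrite('pics/w1c.png',cv2.resize(im,None,fx=4,fy=4,interpolation=cv2.INTER_CUBIC))
E
```

```text
pred ledge [[212.45137368 222.89620169]
 [350.94149006 222.60966453]] tab front [[274.86159549 239.01275892]
 [289.36791526 238.97788417]
 [282.11631891 238.99936165]] rocker [[234.45146762 237.28771671]]
meas ledge [[ 391.49597464 -262.01115145   14.        ]
 [ 396.11389101 -118.42978727   14.        ]]
tab [[ 402.9691814 -190.6560676   46.       ]]
```

View pics/w1c.png

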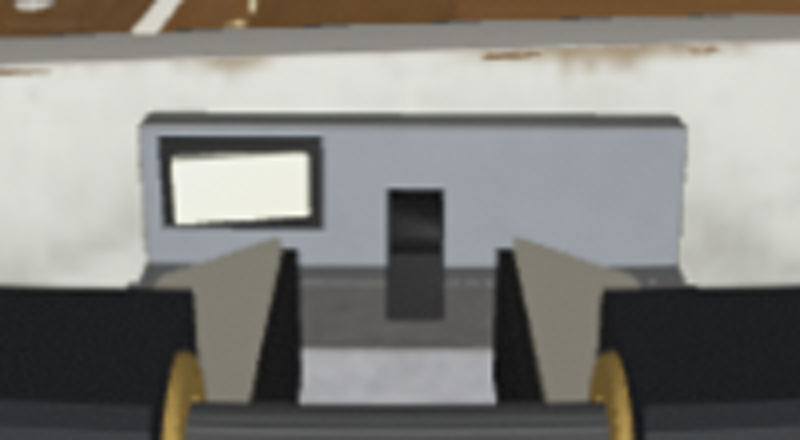

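```bash
sed -i 's/bx=np.array.*;yb/bx=np.array([492.,-193.8]);yb/' h.py
python3 - <<'E'
from h import *
t=W(-82,0); print(t)
plan([(t[0],t[1],100,3.11),(t[0],t[1],30,3.11)])
h=W(73,0)
cur=(t[0],t[1],30,3.11)
pts=[]
for th in np.arange(.1,1.31,.15):
    p=W(73-155*np.cos(th)+18*np.sin(th),0); pts.append((p[0],p[1],30-46+28+155*np.sin(th)+18*np.cos(th),3.11))
plan(pts,cur)
E
```

```text
[ 410.03689723 -191.34036898    0.        ]
-> [ 410.04 -191.34  100.      3.11] total dp [-1.6   0.28  3.25] twist -0.00: 1 calls, per row dp [-0.319  0.057  0.65 ] tw -0.001
-> [ 410.04 -191.34   30.      3.11] total dp [ 0.  -0.   2.8] twist -0.00: 1 calls, per row dp [ 0.   -0.    0.56] tw -0.000
-> [ 412.61 -191.42   45.38    3.11] total dp [-0.1   0.   -0.62] twist -0.00: 1 calls, per row dp [-0.021  0.    -0.123] tw -0.000
-> [ 419.3  -191.62   67.79    3.11] total dp [-0.27  0.   -0.9 ] twist -0.00: 1 calls, per row dp [-0.054  0.    -0.179] tw -0.000
-> [ 429.27 -191.92   88.94    3.11] total dp [-0.4   0.   -0.85] twist -0.00: 1 calls, per row dp [-0.08   0.    -0.169] tw -0.000
-> [ 442.29 -192.31  108.36    3.11] total dp [-0.52  0.   -0.78] twist -0.00: 1 calls, per row dp [-0.104  0.    -0.155] tw -0.000
-> [ 458.06 -192.78  125.62    3.11] total dp [-0.63  0.   -0.69] twist -0.00: 1 calls, per row dp [-0.126  0.    -0.138] tw -0.000
-> [ 476.23 -193.33  140.33    3.11] total dp [-0.73  0.   -0.59] twist -0.00: 1 calls, per row dp [-0.145  0.    -0.118] tw -0.000
-> [ 496.4  -193.93  152.15    3.11] total dp [-0.81  0.   -0.47] twist -0.00: 1 calls, per row dp [-0.161  0.    -0.095] tw -0.000
-> [ 518.1  -194.58  160.83    3.11] total dp [-0.87  0.   -0.35] twist -0.00: 1 calls, per row dp [-0.174  0.    -0.069] tw -0.000
-> [ 540.86 -195.27  166.17    3.11] total dp [-0.91  0.   -0.21] twist -0.00: 1 calls, per row dp [-0.182  0.    -0.043] tw -0.000
```

Request:
{"method": "arm_command", "body": {
  "gripper": [26,26,26,26,26],
  "dp": [
    [-0.32,0.06,0.65],
    [-0.32,0.06,0.65],
    [-0.32,0.06,0.65],
    [-0.32,0.06,0.65],
    [-0.32,0.04,0.65]
  ],
  "twist": [0,0,0,0,0]
}}

```text
time: 5.82
tool_pos: [410.5, -189.0, 99.8]
tcp_rot: [3.141, 0.0, 3.11]
contact_force: [0.6, 0.9, -0.5]
grip_width: 25.8
finger_force: 0.0
```

Request:
{"method": "arm_command", "body": {
  "gripper": [26,26,26,26,26],
  "dp": [
    [0,0,0.6],
    [0,0,0.6],
    [0,0,0.6],
    [0,0,0.6],
    [0,0,0.4]
  ],
  "twist": [0,0,0,0,0]
}}

```text
time: 6.45
tool_pos: [410.1, -188.9, 29.6]
tcp_rot: [3.141, -0.001, 3.11]
contact_force: [-0.2, 0.3, -0.5]
grip_width: 26.1
finger_force: 0.0
```

Request:
{"method": "arm_command", "body": {
  "gripper": [8,8,8,8,8],
  "dp": [
    [0,0,0],
    [0,0,0],
    [0,0,0],
    [0,0,0],
    [0,0,0]
  ],
  "twist": [0,0,0,0,0]
}}

```text
time: 7.08
tool_pos: [410.1, -192.3, 31.3]
tcp_rot: [-3.137, 0.001, 3.111]
contact_force: [-8.9, -16.9, -0.4]
grip_width: 13.6
finger_force: 30.0
```

Request:
{"method": "arm_command", "body": {
  "gripper": [8,8,8,8,8],
  "dp": [
    [0,-0.14,0],
    [-0.03,0,-0.2],
    [-0.07,0,-0.42],
    [-0.13,0,-0.45],
    [-0.14,0,-0.45]
  ],
  "twist": [0,0,0,0,0]
}}

```text
time: 7.7
tool_pos: [420.1, -192.8, 69.5]
tcp_rot: [-3.141, 0.001, 3.11]
contact_force: [3.9, -0.1, -3.8]
grip_width: 13.7
finger_force: 30.0
```

Request:
{"method": "arm_command", "body": {
  "gripper": [8,8,8,8,8],
  "dp": [
    [-0.19,0,-0.43],
    [-0.21,0,-0.42],
    [-0.25,0,-0.4],
    [-0.27,0,-0.38],
    [-0.3,0,-0.36]
  ],
  "twist": [0,0,0,0,0]
}}

```text
time: 8.32
tool_pos: [450.5, -193.9, 118.6]
tcp_rot: [-3.141, 0.0, 3.11]
contact_force: [6.3, -2.7, -8.4]
grip_width: 13.3
finger_force: 30.0
```

Request:
{"method": "arm_command", "body": {
  "gripper": [8,8,8,8,8],
  "dp": [
    [-0.33,0,-0.33],
    [-0.35,0,-0.31],
    [-0.38,0,-0.28],
    [-0.39,0,-0.25],
    [-0.42,0,-0.22]
  ],
  "twist": [0,0,0,0,0]
}}

```text
time: 8.95
tool_pos: [496.8, -195.6, 153.6]
tcp_rot: [-3.141, -0.001, 3.11]
contact_force: [-0.2, -5.3, -4.4]
grip_width: 13.9
finger_force: 30.0
```

Request:
{"method": "arm_command", "body": {
  "gripper": [8,8,8,8,8],
  "dp": [
    [-0.43,0,-0.19],
    [-0.44,0,-0.16],
    [-0.45,0,-0.12],
    [-0.46,0,-0.09],
    [0,0,0]
  ],
  "twist": [0,0,0,0,0]
}}

```text
time: 9.57
tool_pos: [541.3, -197.2, 167.1]
tcp_rot: [-3.141, -0.001, 3.11]
contact_force: [-2.2, -6.9, -2.7]
grip_width: 13.7
finger_force: 30.0
```

Request:
{"method": "arm_command", "body": {
  "gripper": [30,30,30,30,30],
  "dp": [
    [0,0,0],
    [0,0,0],
    [0,0,0],
    [0,0,0],
    [0,0,0]
  ],
  "twist": [0,0,0,0,0]
}}

```text
time: 10.2
tool_pos: [541.0, -196.5, 167.0]
tcp_rot: [3.141, 0.0, 3.11]
contact_force: [0.3, 0.6, -0.2]
grip_width: 29.7
finger_force: 0.0
```

Request:
{"method": "arm_command", "body": {
  "gripper": [30,30,30,30,30],
  "dp": [
    [0,0,-0.6],
    [0,0,-0.6],
    [0,0,-0.6],
    [0.8,0,0],
    [0.8,0,0]
  ],
  "twist": [0,0,0,0,0]
}}

```text
time: 10.82
tool_pos: [500.8, -195.4, 213.1]
tcp_rot: [-3.141, 0.001, 3.11]
contact_force: [-0.4, -0.0, 1.5]
grip_width: 29.9
finger_force: 0.0
```

Request:
{"method": "arm_command", "body": {
  "gripper": [30,30,30,30,30],
  "dp": [
    [0.8,0,0],
    [0.8,0,0],
    [0.8,0,0],
    [0,0,0],
    [0,0,0]
  ],
  "twist": [0,0,0,0,0]
}}

```text
time: 11.45
tool_pos: [441.9, -193.7, 212.7]
tcp_rot: [-3.141, 0.002, 3.11]
contact_force: [0.1, 0.3, -1.0]
grip_width: 29.5
finger_force: 0.0
```

Run:
```python
from h import *
o,im=wshot('w2')
a=im[160:420]; s=cv2.cvtColor(capture('scene'),4)[190:315,160:360]
s=cv2.resize(s,None,fx=2.8,fy=2.8,interpolation=cv2.INTER_CUBIC)
c=np.zeros((260+350,560,3),np.uint8); c[:260]=a; c[260:]=s
cv2.imwrite('pics/v2.png',c[:600])
```

```text
11.45 [ 441.86611748 -193.71413719  212.67925844] [-3.14099780e+00  1.61614746e-03  3.10999061e+00] 29.486494175813036
```

View pics/v2.png

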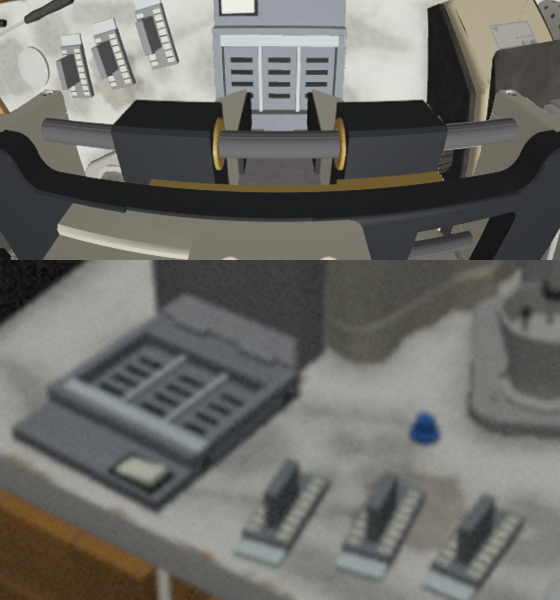

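The hood stands open. In the wrist view the bays are visible (lip at rows 196–206, columns 215–347) and the cartridges at upper left. I'll zoom to refine.

Run:
```python
from h import *
im=cv2.imread('pics/w2.png')
f=lambda a:cv2.resize(a,None,fx=3,fy=3,interpolation=cv2.INTER_CUBIC)
c=np.vstack([f(im[155:255,20:200]),f(im[180:280,195:375])])
cv2.imwrite('pics/v3.png',c)
```

```text
(no output)
```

View pics/v3.png

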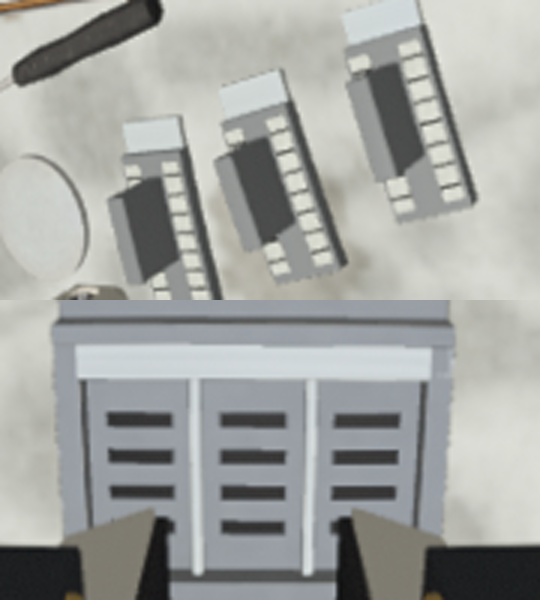

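```bash
cat > fit2.py <<'E'
from h import *
from scipy.optimize import least_squares
o=np.load('pics/w2.npy',allow_pickle=True).item()
np.set_printoptions(precision=2,suppress=True)
A=lambda p:[20+(p[0]+.5)/3-.5,155+(p[1]+.5)/3-.5]
B=lambda p:[195+(p[0]+.5)/3-.5,180+(p[1]-300+.5)/3-.5]
def xf(L,q):
    c,s=np.cos(q[2]),np.sin(q[2]); L=np.array(L,float)
    return np.c_[q[0]+c*L[:,0]-s*L[:,1],q[1]+s*L[:,0]+c*L[:,1],L[:,2]]
def fit(f,x0,uv):
    r=lambda q:(wproj(o,xf(f(q),q))-uv).ravel()
    s=least_squares(r,x0,loss='soft_l1'); return s.x,r(s.x).reshape(-1,2).T
uv=np.array([B(p) for p in[(198,573),(307,572),(76,380),(432,380)]])
print(fit(lambda q:[(48,-22,19),(48,22,19),(-35,-q[3],27),(-35,q[3],27)],[492,-194.5,-.035,66],uv))
for k,g,a in[('a',(439,-344,.2),[((-45,-17,5),(345,12)),((45,-18,10),(400,222)),((45,18,10),(470,205)),((-31,18,10),(422,26))]),
 ('b',(466,-410,.2),[((-45,-17,5),(220,85)),((-45,17,5),(284,68)),((-31,-18,10),(226,120)),((-31,18,10),(291,104)),((45,-18,10),(275,282)),((45,18,10),(340,262))]),
 ('c',(481,-474,.05),[((-45,-17,5),(123,122)),((-45,17,5),(182,115)),((-31,-18,10),(124,155)),((-31,18,10),(188,148))])]:
    print(k,fit(lambda q:[x[0] for x in a],g,np.array([A(x[1]) for x in a])))
E
python3 fit2.py
```

```text
(array([ 491.55, -194.18,   -0.03,   65.66]), array([[ 0.05,  0.27, -0.15, -0.15],
       [ 0.19,  0.61, -0.47, -0.16]]))
a (array([ 437.88, -341.53,    0.18]), array([[-0.86, -0.84,  1.68,  0.31],
       [-0.41,  0.54,  0.6 , -0.6 ]]))
b (array([ 464.86, -406.43,    0.16]), array([[ 0.45,  0.21, -1.18, -0.38, -0.09,  0.55],
       [-0.05, -0.28, -0.29, -0.87,  0.47,  3.17]]))
c (array([ 480.55, -469.34,    0.04]), array([[ 0.98,  0.02,  0.16, -1.33],
       [ 0.06, -0.09, -0.02,  0.04]]))
```

```bash
sed -i 's/bx=np.array.*/bx=np.array([491.6,-194.8]);yb=-.033/' h.py
python3 - <<'E'
from h import *
plan([(438.3,-343,100,3.33),(438.3,-343,15,3.33)])
E
```

```text
-> [ 438.3  -343.    100.      3.33] total dp [-0.05 -5.98  4.49] twist -2.52: 2 calls, per row dp [-0.005 -0.598  0.449] tw -0.252
-> [ 438.3  -343.     15.      3.33] total dp [-0.  -0.   3.4] twist -0.00: 1 calls, per row dp [-0.   -0.    0.68] tw -0.000
```

Request:
{"method": "arm_command", "body": {
  "gripper": [40,40,40,40,40],
  "dp": [
    [0,-0.6,0],
    [0,-0.6,0.1],
    [0,-0.6,0.2],
    [0,-0.6,0.3],
    [0,-0.6,0.3]
  ],
  "twist": [0,0,0,0,0]
}}

```text
time: 12.18
tool_pos: [438.4, -269.6, 188.6]
tcp_rot: [3.141, -0.0, 3.11]
contact_force: [0.0, -0.4, -0.9]
grip_width: 40.0
finger_force: 0.0
```

Request:
{"method": "arm_command", "body": {
  "gripper": [40,40,40,40,40],
  "dp": [
    [-0.01,-0.6,0.6],
    [-0.01,-0.6,0.6],
    [-0.01,-0.6,0.7],
    [-0.01,-0.6,0.8],
    [-0.01,-0.58,0.89]
  ],
  "twist": [0,0,0,0,0]
}}

```text
time: 12.8
tool_pos: [437.5, -343.8, 98.2]
tcp_rot: [3.141, -0.0, 3.11]
contact_force: [-0.5, 0.6, 0.2]
grip_width: 39.8
finger_force: 0.0
```

Request:
{"method": "arm_command", "body": {
  "gripper": [40,40,40,40,40],
  "dp": [
    [0,0,0.2],
    [0,0,0.2],
    [0,0,0.2],
    [0,0,0.2],
    [0,0,0.2]
  ],
  "twist": [-0.5,-0.5,-0.5,-0.5,-0.5]
}}

```text
time: 13.42
tool_pos: [437.4, -343.2, 73.5]
tcp_rot: [3.141, -0.0, -2.953]
contact_force: [-1.1, 0.2, -0.2]
grip_width: 39.9
finger_force: 0.0
```

Run:
```python
from h import *
o,im=wshot('w3')
f=lambda a:cv2.resize(a,None,fx=2.8,fy=2.8,interpolation=cv2.INTER_CUBIC)
cv2.imwrite('pics/v4.png',f(im[150:330,140:420]))
P=np.array([(-45,17,5),(-45,-17,5),(-20,5,42),(-20,-5,42)],float);q=(438.3,-343,.19)
c,s=np.cos(q[2]),np.sin(q[2]);Wd=np.c_[q[0]+c*P[:,0]-s*P[:,1],q[1]+s*P[:,0]+c*P[:,1],P[:,2]]
print((wproj(o,Wd)-[140,150]+.5)*2.8)
```

```text
13.425 [ 437.36210277 -343.17598709   73.48249764] [ 3.14083683e+00 -3.92821937e-04 -2.95341511e+00] 39.9294517034614
[[452.91320268  52.79846746]
 [317.56390183  53.19594351]
 [407.81859186 191.33181593]
 [361.92848748 191.44396218]]
```

View pics/v4.png

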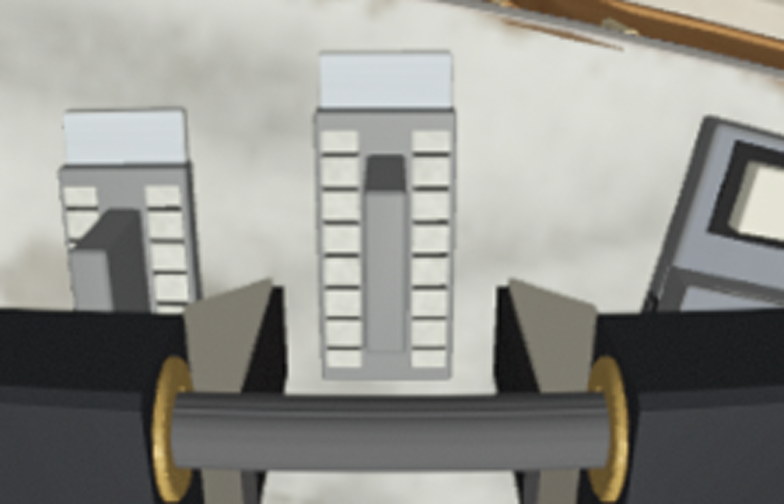

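The tongue corners and rib match the prediction within 1 px, so I can grasp.

Request:
{"method": "arm_command", "body": {
  "gripper": [40,40,40,40,40],
  "dp": [
    [-0.04,0,0.5],
    [0,0,0.5],
    [0,0,0.5],
    [0,0,0.5],
    [0,0,0.34]
  ],
  "twist": [0,0,0,0,0]
}}

```text
time: 14.1
tool_pos: [438.4, -342.5, 15.1]
tcp_rot: [3.141, -0.0, -2.955]
contact_force: [0.1, -0.2, -0.4]
grip_width: 40.0
finger_force: 0.0
```

Request:
{"method": "arm_command", "body": {
  "gripper": [5,5,5,5,5],
  "dp": [
    [0,0,0],
    [0,0,0],
    [0,0,0],
    [0,0,0],
    [0,0,0]
  ],
  "twist": [0,0,0,0,0]
}}

```text
time: 14.72
tool_pos: [438.8, -342.9, 16.6]
tcp_rot: [-3.141, 0.001, -2.955]
contact_force: [0.2, -0.5, 3.3]
grip_width: 9.9
finger_force: 30.0
```

Request:
{"method": "arm_command", "body": {
  "gripper": [5,5,5,5,5],
  "dp": [
    [0,0,0],
    [0,0,0],
    [0,0,-0.3],
    [0,0,-0.8],
    [0,0,-0.8]
  ],
  "twist": [0,0,0,0,0]
}}

```text
time: 15.35
tool_pos: [438.3, -342.4, 64.0]
tcp_rot: [3.14, -0.001, -2.955]
contact_force: [-0.2, 0.2, -0.6]
grip_width: 9.9
finger_force: 30.0
```

Run:
```python
from h import *
# tongue at -33 first, origin at x=+12
Y=np.pi+yb
p=W(13,44); print(W(0,44),p)
plan([(438.3,-343,90,Y),(p[0],p[1],90,Y),(p[0],p[1],26+15+6,Y)])
```

```text
[ 493.05173648 -150.82395583    0.        ] [ 506.04465862 -151.25287797    0.        ]
-> [ 438.3  -343.     90.      3.11] total dp [ 0.   -0.03 -1.04] twist 2.52: 1 calls, per row dp [ 0.001 -0.005 -0.208] tw 0.503
-> [ 506.04 -151.25   90.      3.11] total dp [-2.46  7.76  0.  ] twist -0.00: 2 calls, per row dp [-0.246  0.776  0.   ] tw -0.000
-> [ 506.04 -151.25   47.      3.11] total dp [ 0.   -0.    1.72] twist -0.00: 1 calls, per row dp [ 0.    -0.     0.344] tw -0.000
```

Request:
{"method": "arm_command", "body": {
  "gripper": [5,5,5,5,5],
  "dp": [
    [0,0,-0.2],
    [0,0,-0.2],
    [0,0,-0.2],
    [0,0,-0.2],
    [0,0,-0.24]
  ],
  "twist": [0.51,0.5,0.5,0.5,0.5]
}}

```text
time: 15.98
tool_pos: [438.3, -342.4, 89.7]
tcp_rot: [3.141, -0.001, 3.108]
contact_force: [-0.0, -0.5, -1.5]
grip_width: 9.9
finger_force: 30.0
```

Request:
{"method": "arm_command", "body": {
  "gripper": [5,5,5,5,5],
  "dp": [
    [-0.25,0.78,0],
    [-0.25,0.78,0],
    [-0.25,0.78,0],
    [-0.25,0.78,0],
    [-0.25,0.78,0]
  ],
  "twist": [0,0,0,0,0]
}}

```text
time: 16.6
tool_pos: [473.5, -244.6, 89.7]
tcp_rot: [3.141, -0.0, 3.11]
contact_force: [0.0, 0.2, -0.8]
grip_width: 9.8
finger_force: 30.0
```

Request:
{"method": "arm_command", "body": {
  "gripper": [5,5,5,5,5],
  "dp": [
    [-0.25,0.78,0],
    [-0.25,0.78,0],
    [-0.25,0.78,0],
    [-0.25,0.77,0],
    [-0.22,0.77,0]
  ],
  "twist": [0,0,0,0,0]
}}

```text
time: 17.23
tool_pos: [506.9, -148.8, 89.7]
tcp_rot: [3.141, 0.0, 3.11]
contact_force: [-0.0, -0.1, -0.3]
grip_width: 9.6
finger_force: 30.0
```

Request:
{"method": "arm_command", "body": {
  "gripper": [5,5,5,5,5],
  "dp": [
    [0,0,0.4],
    [0,0,0.4],
    [0,0,0.4],
    [0,0,0.3],
    [0,0,0.2]
  ],
  "twist": [0,0,0,0,0]
}}

```text
time: 17.85
tool_pos: [506.3, -150.6, 46.5]
tcp_rot: [3.141, -0.001, 3.109]
contact_force: [-0.0, -0.1, -0.6]
grip_width: 9.9
finger_force: 30.0
```

Run:
```python
from h import *
o,im=wshot('w4')
f=lambda a:cv2.resize(a,None,fx=2.8,fy=2.8,interpolation=cv2.INTER_CUBIC)
cv2.imwrite('pics/v5.png',f(im[150:330,140:420]))
```

```text
17.85 [ 506.335883   -150.57849306   46.51559362] [ 3.14128016e+00 -5.88635316e-04  3.10864135e+00] 9.905940834919646
```

View pics/v5.png

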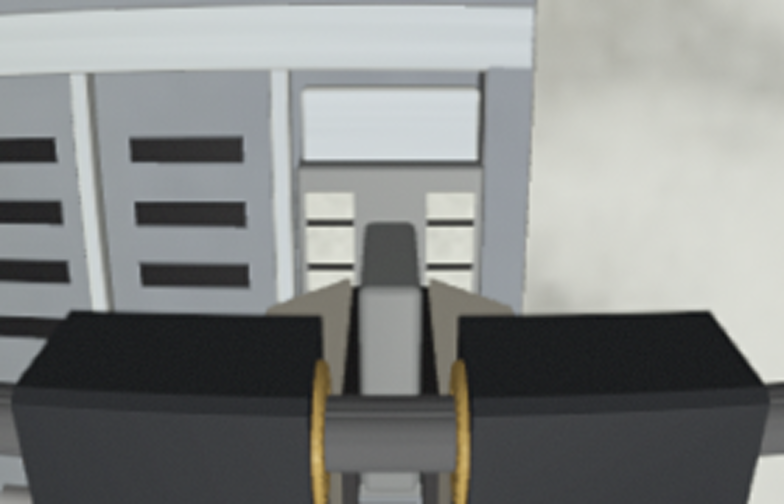

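Cartridge a is above the left bay. The tongue spans columns 302–481 of the crop, just behind the lip edge at crop row 70.

Run:
```python
from h import *
o=np.load('pics/w4.npy',allow_pickle=True).item()
f=lambda u,v:[140+(u+.5)/2.8-.5,150+(v+.5)/2.8-.5]
def inv(P):
    d=P[:,:2]-bx; c,s=np.cos(yb),np.sin(yb); return np.c_[c*d[:,0]+s*d[:,1],-s*d[:,0]+c*d[:,1]]
print('rail R edges (24@19)',inv(wback(o,[f(289,75),f(291,250)],19)),'wall inner(64@26)',inv(wback(o,[f(485,90),f(484,250)],26)))
print('lip(-35@27)',inv(wback(o,[f(400,70),f(120,73)],27)))
zt=o['tool_pos'][2]-15+5
print('tongue (z)',zt,inv(wback(o,[f(302,88),f(481,87)],zt)),'tcp',inv(o['tool_pos'][None]))
```

```text
rail R edges (24@19) [[-32.35343591  24.77814478]
 [  6.28425106  24.04125204]] wall inner(64@26) [[-30.46902887  64.71833797]
 [  3.65233986  65.47801877]]
lip(-35@27) [[-34.62568094  47.68148133]
 [-34.71259211  -9.17287587]]
tongue (z) 36.51559362268347 [[-32.83976523  29.14476782]
 [-33.01779637  62.82181659]] tcp [[13.26881516 44.6836264 ]]
```

Request:
{"method": "arm_command", "body": {
  "gripper": [5,5,5,5,5],
  "dp": [
    [0,-0.02,0.1],
    [0,0,0.1],
    [0,0,0.1],
    [0,0,0.07],
    [0,0,0.05]
  ],
  "twist": [0,0,0,0,0]
}}

```text
time: 18.52
tool_pos: [505.2, -150.9, 38.0]
tcp_rot: [-3.141, -0.002, 3.11]
contact_force: [-10.4, 0.2, 16.2]
grip_width: 9.8
finger_force: 30.0
```

Run:
```python
from h import *
o,im=wshot('w5')
f=lambda a:cv2.resize(a,None,fx=2.8,fy=2.8,interpolation=cv2.INTER_CUBIC)
cv2.imwrite('pics/v6.png',f(im[150:330,140:420]))
```

```text
18.525 [ 505.18363067 -150.90246993   38.03272894] [-3.14137175e+00 -2.16649194e-03  3.10976546e+00] 9.794011574196755
```

View pics/v6.png

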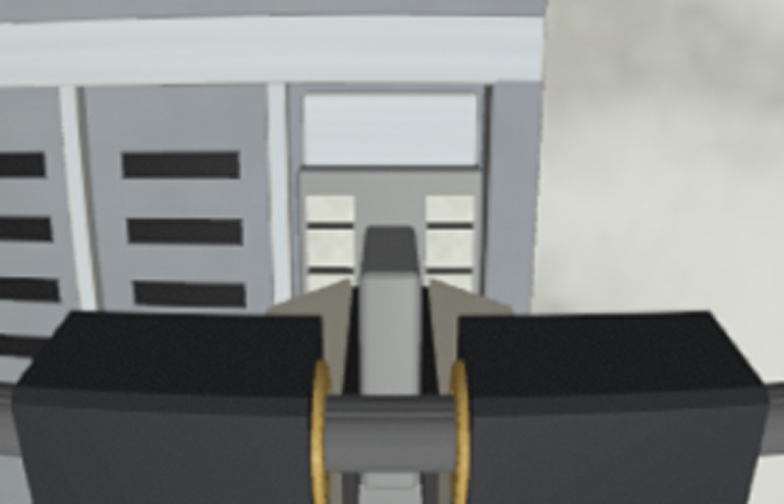

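Request:
{"method": "arm_command", "body": {
  "gripper": [5,5,5,5,5],
  "dp": [
    [0,0,0.05],
    [0,0,0.05],
    [0,0,0.02],
    [0,0,0],
    [0,0,0]
  ],
  "twist": [0,0,0,0,0]
}}

```text
time: 19.2
tool_pos: [504.5, -150.8, 34.9]
tcp_rot: [3.142, -0.004, 3.11]
contact_force: [-12.3, -0.3, 15.6]
grip_width: 9.6
finger_force: 30.0
```

Request:
{"method": "arm_command", "body": {
  "gripper": [5,5,5,5,5],
  "dp": [
    [0.14,0,0],
    [0.14,0,0],
    [0.14,0,0],
    [0.12,0,0],
    [0.1,0,0]
  ],
  "twist": [0,0,0,0,0]
}}

```text
time: 19.82
tool_pos: [491.2, -150.6, 34.1]
tcp_rot: [-3.141, 0.002, 3.109]
contact_force: [4.0, 0.5, 4.0]
grip_width: 9.9
finger_force: 30.0
```

Run:
```python
from h import *
o,im=wshot('w6')
f=lambda a:cv2.resize(a,None,fx=2.8,fy=2.8,interpolation=cv2.INTER_CUBIC)
cv2.imwrite('pics/v7.png',f(im[150:330,140:420]))
```

```text
19.825 [ 491.21298115 -150.57691833   34.1344992 ] [-3.14101049e+00  1.85131969e-03  3.10920726e+00] 9.867695439515375
```

View pics/v7.png

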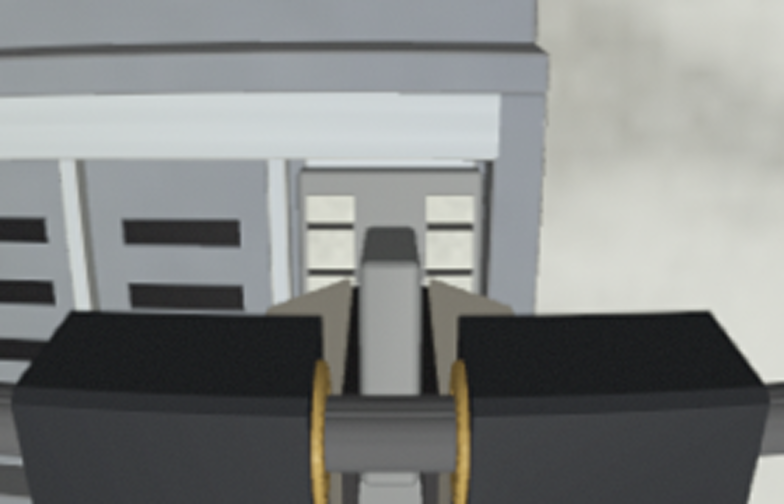

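Request:
{"method": "arm_command", "body": {
  "gripper": [5,5,5,5,5],
  "dp": [
    [0.08,0,0],
    [0.02,0,0],
    [-0.04,0,0.08],
    [-0.06,0,0.1],
    [-0.06,0,0.08]
  ],
  "twist": [0,0,0,0,0]
}}

```text
time: 20.5
tool_pos: [492.7, -150.6, 27.9]
tcp_rot: [-3.141, 0.002, 3.109]
contact_force: [2.3, -0.4, 9.2]
grip_width: 9.7
finger_force: 30.0
```

Request:
{"method": "arm_command", "body": {
  "gripper": [5,5,28,28,28],
  "dp": [
    [0,0,0.04],
    [0,0,0],
    [0,0,0],
    [0,0,0],
    [0,0,0]
  ],
  "twist": [0,0,0,0,0]
}}

```text
time: 21.12
tool_pos: [491.4, -150.1, 25.7]
tcp_rot: [3.141, -0.002, 3.109]
contact_force: [1.1, -1.5, 0.0]
grip_width: 27.3
finger_force: 0.1
```

Request:
{"method": "arm_command", "body": {
  "gripper": [28,28,28,28,28],
  "dp": [
    [0,0,-0.7],
    [0,0,-0.7],
    [0,0,-0.7],
    [0,0,-0.7],
    [0.8,0,-0.7]
  ],
  "twist": [0,0,0,0,0]
}}

```text
time: 21.75
tool_pos: [472.4, -149.8, 114.0]
tcp_rot: [3.142, 0.0, 3.11]
contact_force: [0.0, 0.4, 0.6]
grip_width: 28.0
finger_force: 0.0
```

Request:
{"method": "arm_command", "body": {
  "gripper": [28,28,28,28,28],
  "dp": [
    [0.8,-0.9,0],
    [0.5,-0.9,0],
    [0,-0.9,0],
    [0,0,0],
    [0,0,0]
  ],
  "twist": [0,0,0,0,0]
}}

```text
time: 22.38
tool_pos: [437.1, -215.5, 113.4]
tcp_rot: [3.141, -0.001, 3.109]
contact_force: [-0.2, -0.7, 0.3]
grip_width: 27.7
finger_force: 0.0
```

Run:
```python
from h import *
o,im=wshot('w7')
f=lambda a,k:cv2.resize(a,None,fx=k,fy=k,interpolation=cv2.INTER_CUBIC)
cv2.imwrite('pics/v8.png',np.vstack([f(im[150:280,0:400],2),f(cv2.cvtColor(capture('scene'),4)[190:315,140:400],800/260)[:340]]) if 0 else np.vstack([f(im[150:290,0:400],2),f(cv2.cvtColor(capture('scene'),4)[195:310,145:345],4)[:320][:, :800]])[:600])
```

```text
22.375 [ 437.12087505 -215.48670012  113.40229362] [ 3.14071403e+00 -7.86328847e-04  3.10899371e+00] 27.654880676119788
```

View pics/v8.png

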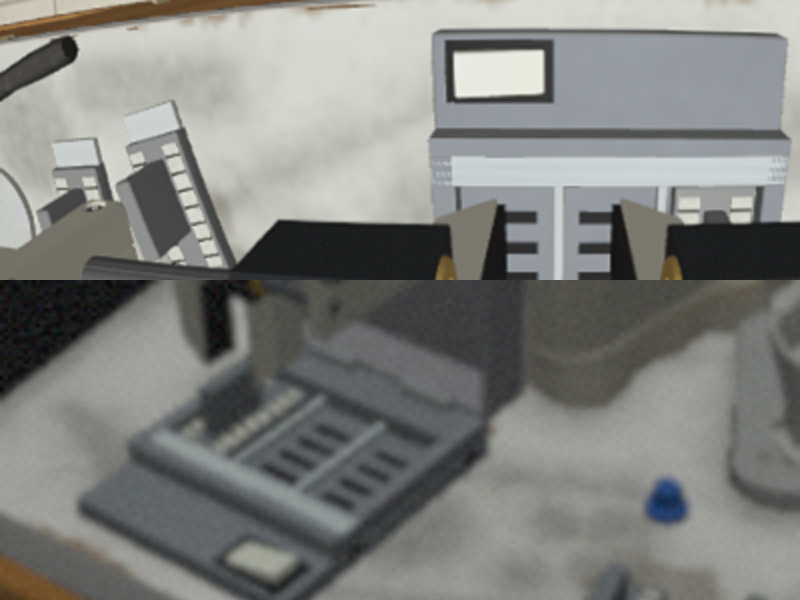

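Cartridge a lies flat in the left bay, with its tongue under the lip. I've used 13 pictures, so from here I'll check numerically. First: is b still where it was?

```bash
cat >> h.py <<'E'
def car(q,P):
    c,s=np.cos(q[2]),np.sin(q[2]); P=np.atleast_2d(P).astype(float); return np.c_[q[0]+c*P[:,0]-s*P[:,1],q[1]+s*P[:,0]+c*P[:,1],P[:,2]]
E
python3 - <<'E'
from h import *
np.set_printoptions(precision=1,suppress=True)
o=np.load('pics/w7.npy',allow_pickle=True).item()
P=[(-45,-17,5),(-45,17,5),(-31,-18,10),(-31,18,10)]
f=lambda a:(a-[0,150]+.5)*2-.5
for q in[(465.3,-408,.18),(481,-472,.045)]: print(f(wproj(o,car(q,P))))
print('lip',f(wproj(o,[W(-35,-22,27),W(-35,22,27),W(-35,65.7,27)])))
plan([(437.1,-215.5,113.4,np.pi+.18),(455,-320,113.4,np.pi+.18),(464.5,-407,75,np.pi+.18)])
E
```

```text
[[122.2 116.1]
 [171.2 101. ]
 [124.2 145.6]
 [176.4 131. ]]
[[ 51.5 143. ]
 [ 93.  138.7]
 [ 51.1 170.3]
 [ 95.2 167.1]]
lip [[556.9 186.6]
 [664.9 186. ]
 [766.7 184.5]]
-> [ 437.1 -215.5  113.4    3.3] total dp [ 0. -0.  0.] twist -2.42: 1 calls, per row dp [ 0. -0.  0.] tw -0.485
-> [ 455.  -320.   113.4    3.3] total dp [ 0.  -4.2 -0. ] twist -0.00: 1 calls, per row dp [ 0.  -0.8 -0. ] tw -0.000
-> [ 464.5 -407.    75.     3.3] total dp [ 0.2 -3.5  1.5] twist -0.00: 1 calls, per row dp [ 0.1 -0.7  0.3] tw -0.000
```

Request:
{"method": "arm_command", "body": {
  "gripper": [40,40,40,40,40],
  "dp": [
    [0,0,0],
    [0,0,0],
    [0,0,0],
    [0,0,0],
    [0,0,0]
  ],
  "twist": [-0.49,-0.48,-0.48,-0.48,-0.48]
}}

```text
time: 23.1
tool_pos: [437.5, -215.3, 113.6]
tcp_rot: [3.141, -0.0, -2.961]
contact_force: [0.3, -0.6, 0.9]
grip_width: 39.9
finger_force: 0.0
```

Request:
{"method": "arm_command", "body": {
  "gripper": [40,40,40,40,40],
  "dp": [
    [0,-0.84,0],
    [0,-0.84,0],
    [0,-0.84,0],
    [0,-0.84,0],
    [0,-0.84,0]
  ],
  "twist": [0,0,0,0,0]
}}

```text
time: 23.72
tool_pos: [456.1, -321.7, 113.5]
tcp_rot: [-3.141, 0.0, -2.965]
contact_force: [-0.3, -1.0, 0.1]
grip_width: 39.9
finger_force: 0.0
```

Request:
{"method": "arm_command", "body": {
  "gripper": [40,40,40,40,40],
  "dp": [
    [0.05,-0.8,0.3],
    [0.05,-0.8,0.3],
    [0.05,-0.8,0.3],
    [0.05,-0.8,0.3],
    [0,-0.3,0.34]
  ],
  "twist": [0,0,0,0,0]
}}

```text
time: 24.35
tool_pos: [466.5, -407.9, 74.3]
tcp_rot: [-3.142, 0.0, -2.965]
contact_force: [-0.0, -0.5, 0.4]
grip_width: 39.6
finger_force: 0.0
```

```bash
cat >> h.py <<'E'
def tongues(o,im,z=5):
    """bluish bright tongue quads seen by wrist cam -> world centre, yaw, size (mm)"""
    i=im.astype(int); m=((i[:,:,0]-i[:,:,2]>6)&(i.min(2)>185)).astype(np.uint8)
    m=cv2.morphologyEx(m,cv2.MORPH_OPEN,np.ones((3,3),np.uint8)); out=[]
    for c in cv2.findContours(m,0,1)[0]:
        if cv2.contourArea(c)<150: continue
        w=wback(o,c[:,0].astype(float),z)[:,:2]; (x,y),(a,b),an=cv2.minAreaRect(w.astype(np.float32))
        out.append((np.round([x,y,a,b,an],1),np.round(c[:,0].mean(0))))
    return out
E
python3 - <<'E'
from h import *
o=np.load('pics/w3.npy',allow_pickle=True).item(); im=cv2.imread('pics/w3.png')
print(im[182,275],im[172,230],tongues(o,im), 'exp a tongue ctr',car((438.3,-343,.19),[-38,0,5]))
o,im=wshot('w8')
print(tongues(o,im),'exp b',car((464.5,-407,.18),[-38,0,5]))
E
```

```text
[218 215 209] [183 192 191] [(array([ 428.6, -415.5,   12.3,   32.2,    9.9]), array([184., 199.])), (array([ 401.2, -349.9,   12.3,   31.9,   10.7]), array([277., 178.]))] exp a tongue ctr [[ 400.98383907 -350.17663801    5.        ]]
24.35 [ 466.5041512  -407.88704785   74.31602303] [-3.14157571e+00  2.68018633e-05 -2.96464251e+00] 39.5866238081001
[(array([ 443.2, -474.4,   13.2,   32.3,    1.3]), array([193., 182.])), (array([ 428.5, -415.6,   12.3,   31.4,   10.1]), array([276., 176.]))] exp b [[ 427.11393967 -413.80312379    5.        ]]
```

Request:
{"method": "arm_command", "body": {
  "gripper": [40,40,40,40,40],
  "dp": [
    [0.03,-0.04,0.5],
    [0,0,0.5],
    [0,0,0.5],
    [0,0,0.5],
    [0,0,0.37]
  ],
  "twist": [0,0,0,0,0]
}}

```text
time: 25.02
tool_pos: [465.9, -407.2, 15.0]
tcp_rot: [3.141, -0.0, -2.963]
contact_force: [0.2, 0.5, 0.1]
grip_width: 39.9
finger_force: 0.0
```

Request:
{"method": "arm_command", "body": {
  "gripper": [5,5,5,5,5],
  "dp": [
    [0,0,0],
    [0,0,0],
    [0,0,0],
    [0,0,0],
    [0,0,0]
  ],
  "twist": [0,0,0,0,0]
}}

```text
time: 25.65
tool_pos: [466.3, -407.9, 16.5]
tcp_rot: [-3.141, 0.001, -2.964]
contact_force: [-0.1, 0.1, 3.1]
grip_width: 9.7
finger_force: 30.0
```

Request:
{"method": "arm_command", "body": {
  "gripper": [5,5,5,5,5],
  "dp": [
    [0,0,0],
    [0,0,0],
    [0,0,-0.8],
    [0,0,-0.8],
    [0,0,-0.8]
  ],
  "twist": [0,0,0,0,0]
}}

```text
time: 26.28
tool_pos: [465.6, -407.0, 75.7]
tcp_rot: [3.14, -0.001, -2.964]
contact_force: [0.2, 0.0, -0.4]
grip_width: 10.0
finger_force: 30.0
```

Run:
```python
from h import *
Y=np.pi+yb; o=get_obs(); t=o['tool_pos']
p=W(13,0); print(p)
plan([(t[0],t[1],t[2]+25,Y),(p[0],p[1],t[2]+25,Y),(p[0],p[1],46.5,Y)])
```

```text
[ 504.59292214 -195.22892214    0.        ]
-> [ 465.57 -406.95  100.69    3.11] total dp [ 0.  0. -1.] twist 2.42: 1 calls, per row dp [ 0.   0.  -0.2] tw 0.484
-> [ 504.59 -195.23  100.69    3.11] total dp [-1.28  8.52  0.  ] twist -0.00: 2 calls, per row dp [-0.128  0.852  0.   ] tw -0.000
-> [ 504.59 -195.23   46.5     3.11] total dp [ 0.   -0.    2.17] twist -0.00: 1 calls, per row dp [ 0.    -0.     0.434] tw -0.000
```

Request:
{"method": "arm_command", "body": {
  "gripper": [5,5,5,5,5],
  "dp": [
    [0,0,-0.2],
    [0,0,-0.2],
    [0,0,-0.2],
    [0,0,-0.2],
    [0,0,-0.2]
  ],
  "twist": [0.49,0.49,0.48,0.48,0.48]
}}

```text
time: 26.9
tool_pos: [465.6, -407.0, 100.2]
tcp_rot: [3.14, -0.001, 3.107]
contact_force: [0.6, -0.1, -0.5]
grip_width: 9.7
finger_force: 30.0
```

Request:
{"method": "arm_command", "body": {
  "gripper": [5,5,5,5,5],
  "dp": [
    [-0.13,0.85,0],
    [-0.13,0.85,0],
    [-0.13,0.85,0],
    [-0.13,0.85,0],
    [-0.13,0.85,0]
  ],
  "twist": [0,0,0,0,0]
}}

```text
time: 27.52
tool_pos: [486.1, -300.1, 101.0]
tcp_rot: [3.142, 0.0, 3.109]
contact_force: [0.2, -0.4, -1.2]
grip_width: 9.8
finger_force: 30.0
```

Request:
{"method": "arm_command", "body": {
  "gripper": [5,5,5,5,5],
  "dp": [
    [-0.13,0.85,0],
    [-0.13,0.85,0],
    [-0.13,0.85,0],
    [-0.13,0.85,0],
    [-0.11,0.88,0]
  ],
  "twist": [0,0,0,0,0]
}}

```text
time: 28.15
tool_pos: [505.3, -194.2, 101.0]
tcp_rot: [-3.142, 0.0, 3.108]
contact_force: [1.2, 0.1, -1.2]
grip_width: 9.4
finger_force: 30.0
```

Request:
{"method": "arm_command", "body": {
  "gripper": [5,5,5,5,5],
  "dp": [
    [0,0,0.5],
    [0,0,0.5],
    [0,0,0.5],
    [0,0,0.4],
    [0,0,0.27]
  ],
  "twist": [0,0,0,0,0]
}}

```text
time: 28.78
tool_pos: [504.8, -195.7, 45.7]
tcp_rot: [3.141, -0.001, 3.108]
contact_force: [0.3, -0.6, -0.8]
grip_width: 10.1
finger_force: 30.0
```

```bash
cat >> h.py <<'E'
def inv(P):
    d=np.atleast_2d(P)[:,:2]-bx; c,s=np.cos(yb),np.sin(yb); return np.round(np.c_[c*d[:,0]+s*d[:,1],-s*d[:,0]+c*d[:,1]],1)
E
python3 - <<'E'
from h import *
for n,ref in(('w4',1),('w9',0)):
    if ref: o=np.load('pics/w4.npy',allow_pickle=True).item(); im=cv2.imread('pics/w4.png')
    else: o,im=wshot(n)
    print(n,'tcp',inv(o['tool_pos']))
    for t,px in tongues(o,im,o['tool_pos'][2]-10.5): print(t,px,inv(t[:2]))
E
```

```text
w4 tcp [[13.3 44.7]]
[ 467.7 -148.4   32.1   12.6   88.1] [279. 194.] [[-25.4  45.6]]
[ 479.4 -169.8    1.9   45.1   88. ] [240. 216.] [[-13.   24.6]]
[ 450.1 -159.5   76.5   11.2   87.8] [249. 163.] [[-42.6  33.9]]
28.775 [ 504.75997293 -195.74376824   45.73001021] [ 3.14113590e+00 -8.10536349e-04  3.10778670e+00] 10.07876966021525
w9 tcp [[13.2 -0.5]]
[ 465.6 -193.5   32.1   12.6   88.1] [279. 194.] [[-26.    0.4]]
[ 479.  -173.9    2.1   44.5   88. ] [316. 215.] [[-13.3  20.5]]
[ 475.7 -213.9    2.    40.8   88.3] [242. 212.] [[-15.3 -19.6]]
[ 448.8 -192.7  124.2   11.6   87.7] [279. 163.] [[-42.8   0.7]]
```

Request:
{"method": "arm_command", "body": {
  "gripper": [5,5,5,5,5],
  "dp": [
    [0,0,0.1],
    [0,0,0.1],
    [0,0,0.08],
    [0,0,0.06],
    [0,0,0.05]
  ],
  "twist": [0,0,0,0,0]
}}

```text
time: 29.45
tool_pos: [503.9, -195.6, 38.6]
tcp_rot: [-3.141, -0.002, 3.109]
contact_force: [-11.0, -0.7, 15.5]
grip_width: 10.0
finger_force: 30.0
```

Request:
{"method": "arm_command", "body": {
  "gripper": [5,5,5,5,5],
  "dp": [
    [0,0,0.05],
    [0,0,0.05],
    [0,0,0.02],
    [0,0,0],
    [0,0,0]
  ],
  "twist": [0,0,0,0,0]
}}

```text
time: 30.08
tool_pos: [503.2, -195.6, 35.4]
tcp_rot: [-3.142, -0.003, 3.109]
contact_force: [-12.2, 0.2, 14.3]
grip_width: 9.4
finger_force: 30.0
```

Request:
{"method": "arm_command", "body": {
  "gripper": [5,5,5,5,5],
  "dp": [
    [0.14,0,0.01],
    [0.14,0,0.01],
    [0.14,0,0],
    [0.12,0,0],
    [0.1,0,0]
  ],
  "twist": [0,0,0,0,0]
}}

```text
time: 30.7
tool_pos: [489.2, -195.1, 33.6]
tcp_rot: [-3.141, 0.001, 3.108]
contact_force: [3.0, -0.2, 3.8]
grip_width: 9.6
finger_force: 30.0
```

Request:
{"method": "arm_command", "body": {
  "gripper": [5,5,5,5,5],
  "dp": [
    [0.08,0,0],
    [0.02,0,0],
    [-0.04,0,0.08],
    [-0.06,0,0.1],
    [-0.06,0,0.08]
  ],
  "twist": [0,0,0,0,0]
}}

```text
time: 31.32
tool_pos: [491.2, -195.2, 27.6]
tcp_rot: [-3.141, 0.001, 3.108]
contact_force: [2.3, 1.4, 10.1]
grip_width: 9.9
finger_force: 30.0
```

Request:
{"method": "arm_command", "body": {
  "gripper": [5,5,28,28,28],
  "dp": [
    [0,0,0.04],
    [0,0,0],
    [0,0,0],
    [0,0,0],
    [0,0,0]
  ],
  "twist": [0,0,0,0,0]
}}

```text
time: 31.95
tool_pos: [489.8, -194.7, 25.3]
tcp_rot: [3.141, -0.002, 3.108]
contact_force: [-0.5, 0.4, -0.3]
grip_width: 27.2
finger_force: 0.0
```

Request:
{"method": "arm_command", "body": {
  "gripper": [28,28,28,28,28],
  "dp": [
    [0,0,-0.7],
    [0,0,-0.7],
    [0,0,-0.7],
    [0,0,-0.7],
    [0,-0.5,-0.7]
  ],
  "twist": [0,0,0,0,0]
}}

```text
time: 32.58
tool_pos: [489.7, -206.9, 113.7]
tcp_rot: [3.141, -0.001, 3.109]
contact_force: [-0.2, 0.8, -0.2]
grip_width: 28.3
finger_force: 0.0
```

Run:
```python
from h import *
plan([(483,-380,113,np.pi+yb),(481.2,-473.5,113,np.pi+.02),(481.2,-473.5,75,np.pi+.02)])
```

```text
-> [ 483.   -380.    113.      3.11] total dp [ 0.04 -6.93  0.03] twist 0.01: 2 calls, per row dp [ 0.004 -0.693  0.003] tw 0.001
-> [ 481.2  -473.5   113.      3.16] total dp [-0.05 -3.74 -0.  ] twist -0.61: 1 calls, per row dp [-0.01  -0.748 -0.   ] tw -0.121
-> [ 481.2  -473.5    75.      3.16] total dp [ 0.   -0.    1.52] twist -0.00: 1 calls, per row dp [ 0.    -0.     0.304] tw -0.000
```

Request:
{"method": "arm_command", "body": {
  "gripper": [40,40,40,40,40],
  "dp": [
    [0,-0.7,0],
    [0,-0.7,0],
    [0,-0.7,0],
    [0,-0.7,0],
    [0,-0.7,0]
  ],
  "twist": [0,0,0,0,0]
}}

```text
time: 33.2
tool_pos: [487.0, -296.2, 113.0]
tcp_rot: [3.141, -0.0, 3.108]
contact_force: [-0.6, -0.1, 0.1]
grip_width: 40.2
finger_force: 0.0
```

Request:
{"method": "arm_command", "body": {
  "gripper": [40,40,40,40,40],
  "dp": [
    [0,-0.7,0],
    [0,-0.7,0],
    [0,-0.7,0],
    [0,-0.7,0],
    [0,-0.7,0]
  ],
  "twist": [-0.12,-0.12,-0.12,-0.12,-0.12]
}}

```text
time: 33.83
tool_pos: [486.2, -383.6, 113.4]
tcp_rot: [3.142, 0.0, -3.122]
contact_force: [0.3, -0.1, 0.3]
grip_width: 40.2
finger_force: 0.0
```

Request:
{"method": "arm_command", "body": {
  "gripper": [40,40,40,40,40],
  "dp": [
    [-0.02,-0.73,0.3],
    [-0.02,-0.73,0.3],
    [-0.02,-0.73,0.3],
    [-0.02,-0.73,0.3],
    [0,-0.73,0.3]
  ],
  "twist": [0,0,0,0,0]
}}

```text
time: 34.45
tool_pos: [489.9, -474.7, 75.0]
tcp_rot: [3.141, -0.0, -3.122]
contact_force: [0.2, 0.1, 0.1]
grip_width: 40.1
finger_force: 0.0
```

Run:
```python
from h import *
o,im=wshot('w10')
for t,px in tongues(o,im): print(t,px)
```

```text
34.45 [ 489.88395739 -474.7111457    74.96459194] [ 3.14103352e+00 -2.85827684e-04 -3.12243082e+00] 40.063896035601886
[ 443.1 -474.5   12.2   31.2    1.1] [279. 165.]
```

Request:
{"method": "arm_command", "body": {
  "gripper": [40,40,40,40,40],
  "dp": [
    [0.35,0.03,0.3],
    [0,0,0.5],
    [0,0,0.5],
    [0,0,0.6],
    [0,0,0.5]
  ],
  "twist": [0,0,0,0,0]
}}

```text
time: 35.12
tool_pos: [481.2, -472.6, 14.6]
tcp_rot: [3.141, -0.0, -3.122]
contact_force: [0.0, 0.2, -0.8]
grip_width: 39.7
finger_force: 0.0
```

Request:
{"method": "arm_command", "body": {
  "gripper": [5,5,5,5,5],
  "dp": [
    [0,0,0],
    [0,0,0],
    [0,0,0],
    [0,0,0],
    [0,0,0]
  ],
  "twist": [0,0,0,0,0]
}}

```text
time: 35.75
tool_pos: [481.4, -473.4, 16.6]
tcp_rot: [-3.141, 0.001, -3.122]
contact_force: [0.4, 0.4, 2.1]
grip_width: 9.6
finger_force: 30.0
```

Request:
{"method": "arm_command", "body": {
  "gripper": [5,5,5,5,5],
  "dp": [
    [0,0,0],
    [0,0,0],
    [0,0,-0.8],
    [0,0,-0.8],
    [0,0,-0.8]
  ],
  "twist": [0,0,0,0,0]
}}

```text
time: 36.38
tool_pos: [481.1, -472.9, 77.2]
tcp_rot: [3.141, -0.0, -3.122]
contact_force: [0.2, 1.0, -1.0]
grip_width: 9.6
finger_force: 30.0
```

Run:
```python
from h import *
Y=np.pi+yb; o=get_obs(); t=o['tool_pos']
p=W(13,-44.2)
plan([(t[0],t[1],t[2]+25,Y),(p[0],p[1],t[2]+25,Y),(p[0],p[1],46,Y)])
```

```text
-> [ 481.07 -472.86  102.2     3.11] total dp [ 0.  0. -1.] twist 0.60: 1 calls, per row dp [ 0.   0.  -0.2] tw 0.120
-> [ 503.13 -239.4   102.2     3.11] total dp [-0.57  9.36  0.  ] twist -0.00: 2 calls, per row dp [-0.057  0.936  0.   ] tw -0.000
-> [ 503.13 -239.4    46.      3.11] total dp [ 0.   -0.    2.25] twist -0.00: 1 calls, per row dp [ 0.   -0.    0.45] tw -0.000
```

Request:
{"method": "arm_command", "body": {
  "gripper": [5,5,5,5,5],
  "dp": [
    [0,0,-0.2],
    [0,0,-0.2],
    [0,0,-0.2],
    [0,0,-0.2],
    [0,0,-0.2]
  ],
  "twist": [0.12,0.12,0.12,0.12,0.12]
}}

```text
time: 37.0
tool_pos: [481.1, -473.0, 100.9]
tcp_rot: [3.141, -0.0, 3.108]
contact_force: [0.2, 0.4, -1.1]
grip_width: 9.8
finger_force: 30.0
```

Request:
{"method": "arm_command", "body": {
  "gripper": [5,5,5,5,5],
  "dp": [
    [-0.05,0.8,0],
    [-0.05,0.8,0],
    [-0.05,0.8,0],
    [-0.05,0.8,0],
    [-0.05,0.8,0]
  ],
  "twist": [0,0,0,0,0]
}}

```text
time: 37.62
tool_pos: [490.8, -372.3, 101.0]
tcp_rot: [3.142, 0.0, 3.108]
contact_force: [1.0, 1.0, -2.0]
grip_width: 10.1
finger_force: 30.0
```

Request:
{"method": "arm_command", "body": {
  "gripper": [5,5,5,5,5],
  "dp": [
    [-0.05,0.8,0],
    [-0.05,0.8,0],
    [-0.05,0.8,0],
    [-0.05,0.8,0],
    [-0.05,0.8,0]
  ],
  "twist": [0,0,0,0,0]
}}

```text
time: 38.25
tool_pos: [500.5, -272.2, 101.0]
tcp_rot: [3.142, 0.0, 3.108]
contact_force: [-0.5, 1.2, -1.1]
grip_width: 9.8
finger_force: 30.0
```

Request:
{"method": "arm_command", "body": {
  "gripper": [5,5,5,5,5],
  "dp": [
    [-0.05,0.8,0],
    [0,0.55,0],
    [0,0,0.2],
    [0,0,0.4],
    [0,0,0.4]
  ],
  "twist": [0,0,0,0,0]
}}

```text
time: 38.88
tool_pos: [502.5, -240.4, 74.9]
tcp_rot: [3.141, -0.0, 3.108]
contact_force: [0.3, -0.0, -1.9]
grip_width: 9.8
finger_force: 30.0
```

Run:
```python
from h import *
o=get_obs(); print(o['tool_pos'],o['tcp_rot'],o['finger_force'],inv(o['tool_pos']))
p=W(13,-44.2); plan([(p[0],p[1],46,np.pi+yb)])
```

```text
[ 502.45406345 -240.4299831    74.94186841] [ 3.14142584e+00 -3.34795785e-04  3.10759980e+00] 29.99473661184311 [[ 12.4 -45.2]]
-> [ 503.13 -239.4    46.      3.11] total dp [-0.03  0.04  1.16] twist -0.01: 1 calls, per row dp [-0.005  0.008  0.232] tw -0.002
```

Request:
{"method": "arm_command", "body": {
  "gripper": [5,5,5,5,5],
  "dp": [
    [-0.03,0.04,0.2],
    [0,0,0.3],
    [0,0,0.3],
    [0,0,0.25],
    [0,0,0.1]
  ],
  "twist": [0,0,0,0,0]
}}

```text
time: 39.5
tool_pos: [503.3, -238.8, 46.7]
tcp_rot: [3.141, -0.0, 3.108]
contact_force: [-0.1, -0.3, -1.1]
grip_width: 9.7
finger_force: 30.0
```

Run:
```python
from h import *
o,im=wshot('w11')
print('tcp',inv(o['tool_pos']))
for t,px in tongues(o,im,o['tool_pos'][2]-10.5): print(t,px,inv(t[:2]))
```

```text
39.5 [ 503.31626781 -238.82543516   46.71132137] [ 3.14122059e+00 -4.34395533e-04  3.10836338e+00] 9.697001288726696
tcp [[ 13.2 -43.6]]
[ 464.7 -236.6   32.1   12.6   88.1] [279. 195.] [[-25.5 -42.7]]
[ 471.8 -217.4    2.1   33.    89.3] [314. 205.] [[-19.  -23.2]]
[ 448.8 -195.2  138.5   11.4   87.9] [352. 164.] [[-42.8  -1.8]]
```

Request:
{"method": "arm_command", "body": {
  "gripper": [5,5,5,5,5],
  "dp": [
    [0,-0.02,0.1],
    [0,0,0.1],
    [0,0,0.1],
    [0,0,0.07],
    [0,0,0.06]
  ],
  "twist": [0,0,0,0,0]
}}

```text
time: 40.17
tool_pos: [502.0, -239.5, 37.9]
tcp_rot: [-3.141, -0.002, 3.109]
contact_force: [-11.0, 0.3, 16.0]
grip_width: 10.0
finger_force: 30.0
```

Request:
{"method": "arm_command", "body": {
  "gripper": [5,5,5,5,5],
  "dp": [
    [0,0,0.05],
    [0,0,0.05],
    [0,0,0.02],
    [0,0,0],
    [0,0,0]
  ],
  "twist": [0,0,0,0,0]
}}

```text
time: 40.8
tool_pos: [501.4, -239.4, 34.7]
tcp_rot: [3.141, -0.004, 3.109]
contact_force: [-12.9, 0.8, 14.4]
grip_width: 9.7
finger_force: 30.0
```

Request:
{"method": "arm_command", "body": {
  "gripper": [5,5,5,5,5],
  "dp": [
    [0.14,0,0],
    [0.14,0,0],
    [0.14,0,0],
    [0.12,0,0],
    [0.1,0,0]
  ],
  "twist": [0,0,0,0,0]
}}

```text
time: 41.42
tool_pos: [488.6, -239.5, 34.2]
tcp_rot: [-3.14, 0.003, 3.108]
contact_force: [4.2, -1.0, 5.8]
grip_width: 9.9
finger_force: 30.0
```

Request:
{"method": "arm_command", "body": {
  "gripper": [5,5,5,5,5],
  "dp": [
    [0.08,0,0],
    [0.02,0,0],
    [-0.04,0,0.08],
    [-0.06,0,0.1],
    [-0.06,0,0.08]
  ],
  "twist": [0,0,0,0,0]
}}

```text
time: 42.05
tool_pos: [490.1, -239.5, 28.0]
tcp_rot: [-3.14, 0.003, 3.109]
contact_force: [1.9, 0.1, 8.8]
grip_width: 9.8
finger_force: 30.0
```

Request:
{"method": "arm_command", "body": {
  "gripper": [5,5,28,28,28],
  "dp": [
    [0,0,0.04],
    [0,0,0],
    [0,0,0],
    [0,0,0],
    [0,0,0]
  ],
  "twist": [0,0,0,0,0]
}}

```text
time: 42.68
tool_pos: [488.4, -238.7, 25.4]
tcp_rot: [3.141, -0.001, 3.108]
contact_force: [-0.3, 1.2, -0.4]
grip_width: 27.5
finger_force: 0.0
```

Request:
{"method": "arm_command", "body": {
  "gripper": [28,28,28,28,28],
  "dp": [
    [0,0,-0.8],
    [0,0,-0.8],
    [0,0,-0.8],
    [0,0,-0.8],
    [0.5,0.5,-0.8]
  ],
  "twist": [0,0,0,0,0]
}}

```text
time: 43.3
tool_pos: [476.9, -226.4, 126.2]
tcp_rot: [-3.142, 0.0, 3.108]
contact_force: [0.0, 0.8, 1.3]
grip_width: 28.1
finger_force: 0.0
```

Request:
{"method": "arm_command", "body": {
  "gripper": [28,28,28,28,28],
  "dp": [
    [0.5,0.5,-0.8],
    [0.5,0.5,-0.8],
    [0.5,0.3,-0.8],
    [0,0,-0.8],
    [0,0,0]
  ],
  "twist": [0,0,0,0,0]
}}

```text
time: 43.92
tool_pos: [440.9, -192.6, 207.0]
tcp_rot: [-3.14, 0.002, 3.108]
contact_force: [-0.3, 0.2, -0.0]
grip_width: 27.8
finger_force: 0.0
```

Run:
```python
from h import *
o,im=wshot('w12'); print(inv(o['tool_pos']))
f=lambda a,k:cv2.resize(a,None,fx=k,fy=k,interpolation=cv2.INTER_CUBIC)
s=cv2.cvtColor(capture('scene'),4); cv2.imwrite('pics/s12.png',s)
cv2.imwrite('pics/t12.png',cv2.cvtColor(capture('top'),4))
a=f(im[170:280,185:375],4); b=f(s[190:270,150:300],4)
c=np.zeros((600,760,3),np.uint8); c[:340]=a[:340,:760]; c[340:600,:600]=b[:260]
cv2.imwrite('pics/v9.png',c)
```

```text
43.925 [ 440.93222354 -192.62806564  206.96528451] [-3.14023179e+00  2.36190576e-03  3.10839594e+00] 27.802719444490393
[[-50.7   0.5]]
```

View pics/v9.png

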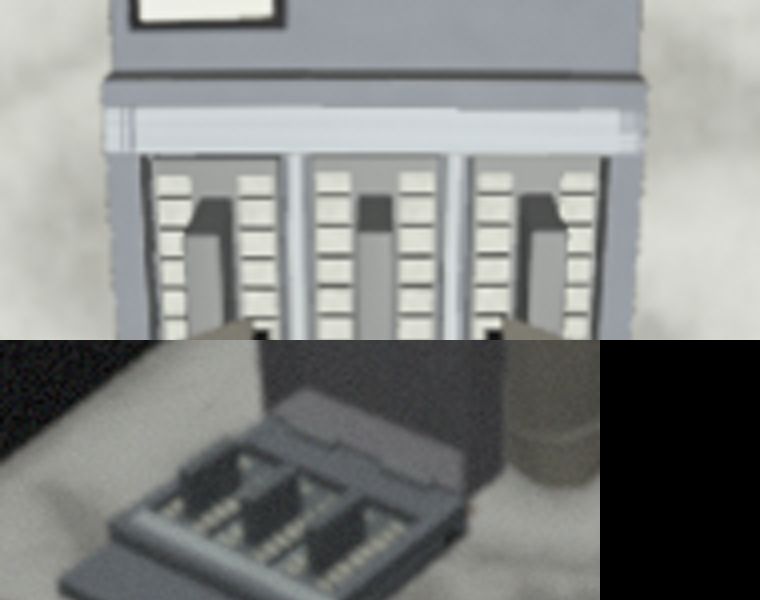

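Run:
```python
from h import *
o=np.load('pics/w12.npy',allow_pickle=True).item()
f=lambda u,v:[185+(u+.5)/4-.5,170+(v+.5)/4-.5]
for z in (54,56): print(z,inv(wback(o,[f(186,232),f(220,232),f(360,231),f(391,231),f(531,231),f(567,231)],z)).tolist())
print('lip',inv(wback(o,[f(120,153),f(375,153),f(620,153)],27)).tolist(), 'plate step(-31,z22)',inv(wback(o,[f(220,158),f(375,155),f(540,155)],22)).tolist())
EOF=0
t=W(73+18-1,0); print(t)
h=[]
import numpy as np
cur=None
pts=[]
for th in (1.57,1.45,1.3,1.15,1.0,.85,.7,.55,.4,.25,.1,0):
    p=W(73-155*np.cos(th)+18*np.sin(th),0); pts.append((round(th,2),np.round([p[0],p[1],28+155*np.sin(th)+18*np.cos(th)],1)))
for a in pts: print(a)
```

```text
54 [[-21.9, -47.4], [-22.0, -38.6], [-22.3, -3.1], [-22.3, 4.8], [-22.2, 40.3], [-22.2, 49.6]]
56 [[-22.6, -47.1], [-22.6, -38.4], [-23.0, -3.0], [-23.0, 4.8], [-22.9, 40.1], [-22.9, 49.3]]
lip [[-35.4, -69.0], [-35.3, 0.7], [-35.3, 67.5]] plate step(-31,z22) [[-32.5, -42.0], [-33.3, 0.7], [-33.3, 46.0]]
[ 581.55099945 -197.76946097    0.        ]
(1.57, array([ 582.4, -197.8,  183. ]))
(1.45, array([ 563.8, -197.2,  184. ]))
(1.3, array([ 540.5, -196.4,  182.2]))
(1.15, array([ 517.7, -195.7,  176.8]))
(1.0, array([ 496. , -194.9,  168.2]))
(0.85, array([ 475.8, -194.3,  156.3]))
(0.7, array([ 457.7, -193.7,  141.6]))
(0.55, array([ 441.9, -193.2,  124.4]))
(0.4, array([ 428.9, -192.7,  104.9]))
(0.25, array([ 418.9, -192.4,   83.8]))
(0.1, array([ 412.2, -192.2,   61.4]))
(0, array([ 409.6, -192.1,   46. ]))
```

Run:
```python
from h import *
plan([(579.5,-197.7,207,3.108),(579.5,-197.7,168,3.108)])
# cover silhouettes: predicted px of body corners in top view with z levels
print(proj('top',[(620,-290,240),(620,-290,330),(620,-100,240),(620,-100,330),(620,-290,420)]))
c=get_calibration('scene'); print(proj('scene',[(620,-290,240),(620,-290,330),(620,-100,240)]))
```

```text
-> [ 579.5  -197.7   207.      3.11] total dp [-5.58 -0.04 -0.08] twist 0.00: 2 calls, per row dp [-0.558 -0.004 -0.008] tw 0.000
-> [ 579.5  -197.7   168.      3.11] total dp [ 0.   -0.    1.56] twist -0.00: 1 calls, per row dp [ 0.    -0.     0.312] tw -0.000
[[267.06068128 152.61034317]
 [264.53243699 140.18767585]
 [179.33079365 151.87468062]
 [169.11842996 139.44919666]
 [261.51525426 125.36258265]]
[[287.8957553  134.4880418 ]
 [288.71465641  91.18373251]
 [215.59123546 115.018441  ]]
```

Run:
```python
from h import *
print(back('scene',[[285,213],[285,205],[240,190]],0)); print(back('top',[[270,172],[275,165],[180,140],[150,115]],0))
# upper box near edge: scene px (290,50)top; find depth where top view agrees with cols ~ (240..265, 95..125)
for x in(600,640,680,720):
    for z in(250,330,400):
        print(x,z,np.round(proj('scene',[(x,-290,z),(x,-200,z)])).tolist(),np.round(proj('top',[(x,-290,z),(x,-200,z)])).tolist())
im=cv2.imread('pics/top0.png'); g=cv2.cvtColor(im,6)
print('col255',[int(v) for v in g[60:185:4,255]]); print('col200',[int(v) for v in g[60:185:4,200]])
```

```text
[[ 679.47713568 -249.26278476    0.        ]
 [ 710.28066804 -229.71507191    0.        ]
 [ 706.45303367  -90.41859369    0.        ]]
[[ 635.09979154 -284.05404131    0.        ]
 [ 654.0933848  -296.83917111    0.        ]
 [ 720.14308964  -42.5351103     0.        ]
 [ 789.08572202   41.84616       0.        ]]
600 250 [[283.0, 133.0], [246.0, 123.0]] [[267.0, 160.0], [224.0, 160.0]]
600 330 [[283.0, 94.0], [245.0, 86.0]] [[264.0, 150.0], [219.0, 150.0]]
600 400 [[284.0, 56.0], [244.0, 49.0]] [[262.0, 139.0], [213.0, 139.0]]
640 250 [[293.0, 127.0], [257.0, 117.0]] [[267.0, 142.0], [225.0, 142.0]]
640 330 [[294.0, 88.0], [257.0, 80.0]] [[265.0, 130.0], [220.0, 130.0]]
640 400 [[295.0, 52.0], [256.0, 45.0]] [[262.0, 118.0], [214.0, 118.0]]
680 250 [[303.0, 120.0], [268.0, 112.0]] [[267.0, 124.0], [226.0, 124.0]]
680 330 [[304.0, 83.0], [268.0, 76.0]] [[265.0, 111.0], [220.0, 111.0]]
680 400 [[306.0, 47.0], [267.0, 41.0]] [[263.0, 98.0], [215.0, 98.0]]
720 250 [[312.0, 115.0], [278.0, 106.0]] [[268.0, 107.0], [226.0, 106.0]]
720 330 [[314.0, 78.0], [278.0, 71.0]] [[266.0, 92.0], [221.0, 92.0]]
720 400 [[316.0, 43.0], [278.0, 37.0]] [[263.0, 78.0], [216.0, 77.0]]
col255 [164, 157, 160, 159, 156, 156, 155, 157, 158, 159, 158, 147, 148, 146, 143, 142, 144, 77, 77, 80, 81, 78, 81, 84, 83, 77, 81, 96, 172, 179, 192, 199]
col200 [175, 176, 175, 173, 173, 176, 166, 165, 161, 164, 164, 169, 115, 88, 81, 83, 81, 87, 75, 77, 79, 75, 71, 135, 88, 169, 186, 199, 202, 199, 197, 194]
```

Request:
{"method": "arm_command", "body": {
  "gripper": [30,30,30,30,30],
  "dp": [
    [-0.6,0,0],
    [-0.6,0,0],
    [-0.6,0,0],
    [-0.6,0,0],
    [-0.6,0,0]
  ],
  "twist": [0,0,0,0,0]
}}

```text
time: 44.7
tool_pos: [516.9, -194.7, 205.3]
tcp_rot: [3.141, -0.0, 3.109]
contact_force: [0.0, 0.2, -0.2]
grip_width: 30.0
finger_force: 0.0
```

Request:
{"method": "arm_command", "body": {
  "gripper": [30,30,30,30,30],
  "dp": [
    [-0.6,0,0],
    [-0.5,0,0],
    [-0.4,0,0],
    [-0.3,0,0],
    [-0.2,0,0]
  ],
  "twist": [0,0,0,0,0]
}}

```text
time: 45.32
tool_pos: [565.8, -196.5, 205.9]
tcp_rot: [3.141, -0.0, 3.108]
contact_force: [0.7, -0.2, -1.1]
grip_width: 29.7
finger_force: 0.0
```

Run:
```python
from h import *
plan([(572.5,-197.5,207,3.108),(572.5,-197.5,168,3.108)])
```

```text
-> [ 572.5  -197.5   207.      3.11] total dp [-0.27 -0.03 -0.04] twist 0.00: 1 calls, per row dp [-0.054 -0.007 -0.009] tw 0.001
-> [ 572.5  -197.5   168.      3.11] total dp [ 0.   -0.    1.56] twist -0.00: 1 calls, per row dp [ 0.    -0.     0.312] tw -0.000
```

Request:
{"method": "arm_command", "body": {
  "gripper": [30,30,30,30,30],
  "dp": [
    [-0.1,0,0],
    [-0.1,-0.02,0],
    [-0.08,0,0.2],
    [0,0,0.3],
    [0,0,0.3]
  ],
  "twist": [0,0,0,0,0]
}}

```text
time: 45.95
tool_pos: [572.1, -197.1, 185.2]
tcp_rot: [3.141, -0.001, 3.108]
contact_force: [-0.2, 0.3, 0.7]
grip_width: 29.9
finger_force: 0.0
```

Request:
{"method": "arm_command", "body": {
  "gripper": [30,30,30,30,30],
  "dp": [
    [0,0,0.2],
    [0,0,0.2],
    [0,0,0.15],
    [0,0,0.1],
    [0,0,0.07]
  ],
  "twist": [0,0,0,0,0]
}}

```text
time: 46.58
tool_pos: [572.4, -197.2, 167.9]
tcp_rot: [3.142, 0.0, 3.108]
contact_force: [-0.1, -0.6, 0.3]
grip_width: 30.1
finger_force: 0.0
```

Request:
{"method": "arm_command", "body": {
  "gripper": [8,8,8,8,8],
  "dp": [
    [0,0,0],
    [0,0,0],
    [0,0,0],
    [0,0,0],
    [0,0,0]
  ],
  "twist": [0,0,0,0,0]
}}

```text
time: 47.2
tool_pos: [572.5, -198.4, 168.1]
tcp_rot: [-3.14, 0.001, 3.108]
contact_force: [-0.7, -5.4, -1.2]
grip_width: 13.2
finger_force: 30.0
```

Request:
{"method": "arm_command", "body": {
  "gripper": [8,8,8,8,8],
  "dp": [
    [0.2,-0.04,0],
    [0.37,0,-0.02],
    [0.37,0,0.02],
    [0.47,0,0.04],
    [0.46,0,0.08]
  ],
  "twist": [0,0,0,0,0]
}}

```text
time: 47.82
tool_pos: [524.7, -196.6, 165.0]
tcp_rot: [-3.141, 0.0, 3.108]
contact_force: [1.7, -2.8, -0.5]
grip_width: 13.1
finger_force: 30.0
```

Request:
{"method": "arm_command", "body": {
  "gripper": [8,8,8,8,8],
  "dp": [
    [0.46,0,0.11],
    [0.44,0,0.14],
    [0.43,0,0.17],
    [0.42,0,0.2],
    [0.4,0,0.24]
  ],
  "twist": [0,0,0,0,0]
}}

```text
time: 48.45
tool_pos: [471.4, -194.7, 142.9]
tcp_rot: [3.141, 0.0, 3.108]
contact_force: [5.3, -1.9, -5.8]
grip_width: 12.5
finger_force: 30.0
```

Run:
```python
from h import *
o=get_obs(); t=o['tool_pos']; print(t,o['contact_force'])
# offset of roller to tcp assumed (+10,?,+15)
rx=inv(t)[0,0]+9.5-73; rz=t[2]+15-28
print('r',np.hypot(rx,rz),'theta',np.arctan2(rz,-rx)-np.arctan2(18,155))
```

```text
[ 471.37821616 -194.67898871  142.85503253] [ 5.25478866 -1.92427228 -5.76890357]
r 154.49278129925165 theta 0.8826402079278372
```

Request:
{"method": "arm_command", "body": {
  "gripper": [8,8,8,8,8],
  "dp": [
    [0.38,0,0.26],
    [0.36,0,0.29],
    [0.34,0,0.32],
    [0.32,0,0.35],
    [0.29,0,0.37]
  ],
  "twist": [0,0,0,0,0]
}}

```text
time: 49.08
tool_pos: [428.9, -193.1, 103.2]
tcp_rot: [3.141, -0.001, 3.109]
contact_force: [1.5, 0.6, -1.4]
grip_width: 13.2
finger_force: 30.0
```

Request:
{"method": "arm_command", "body": {
  "gripper": [8,8,8,8,8],
  "dp": [
    [0.26,0,0.39],
    [0.24,0,0.41],
    [0.2,0,0.42],
    [0.17,0,0.43],
    [0.14,0,0.44]
  ],
  "twist": [0,0,0,0,0]
}}

```text
time: 49.7
tool_pos: [403.2, -192.2, 50.4]
tcp_rot: [3.141, -0.002, 3.109]
contact_force: [-4.9, 0.9, 2.1]
grip_width: 12.9
finger_force: 30.0
```

Run:
```python
from h import *
o=get_obs(); t=o['tool_pos']
rx=inv(t)[0,0]+9.5-73; rz=t[2]+15-28
print('r',np.hypot(rx,rz),'theta',np.arctan2(rz,-rx)-np.arctan2(18,155))
```

```text
r 156.44222340350888 theta 0.12595085925547023
```

Request:
{"method": "arm_command", "body": {
  "gripper": [8,8,8,8,8],
  "dp": [
    [0.06,0,0.4],
    [0.03,0,0.3],
    [0,0,0.1],
    [0,0,0.05],
    [0,0,0]
  ],
  "twist": [0,0,0,0,0]
}}

```text
time: 50.32
tool_pos: [399.1, -191.9, 28.8]
tcp_rot: [3.139, -0.006, 3.109]
contact_force: [-12.9, -3.4, 0.8]
grip_width: 12.9
finger_force: 30.0
```

Request:
{"method": "arm_command", "body": {
  "gripper": [24,24,24,24,24],
  "dp": [
    [0,0,0],
    [0,0,0],
    [0,0,-0.4],
    [0,0,-0.8],
    [0,0,-0.8]
  ],
  "twist": [0,0,0,0,0]
}}

```text
time: 50.95
tool_pos: [402.6, -192.6, 81.4]
tcp_rot: [-3.141, 0.001, 3.109]
contact_force: [0.3, -0.9, -0.1]
grip_width: 24.0
finger_force: 0.0
```

Run:
```python
from h import *
plan([(410,-192.3,78,3.108),(410,-192.3,56,3.108)]); print(W(-80,-60)+0, )
```

```text
-> [ 410.   -192.3    78.      3.11] total dp [-0.29  0.02  0.14] twist 0.01: 1 calls, per row dp [-0.059  0.005  0.027] tw 0.001
-> [ 410.   -192.3    56.      3.11] total dp [ 0.   -0.    0.88] twist -0.00: 1 calls, per row dp [ 0.    -0.     0.176] tw -0.000
[ 409.6639154 -252.1278121    0.       ]
```

Request:
{"method": "arm_command", "body": {
  "gripper": [0,0,0,0,0],
  "dp": [
    [-0.15,0,0],
    [-0.14,0,0],
    [0,0,0],
    [0,0,0.4],
    [0,0,0.3]
  ],
  "twist": [0,0,0,0,0]
}}

```text
time: 51.58
tool_pos: [409.0, -192.5, 61.5]
tcp_rot: [3.141, -0.001, 3.108]
contact_force: [-0.3, 0.7, -0.8]
grip_width: -0.0
finger_force: 0.0
```

Request:
{"method": "arm_command", "body": {
  "gripper": [0,0,0,0,0],
  "dp": [
    [0,0,0.1],
    [0,0,0.1],
    [0,0,0.06],
    [0,0,0.06],
    [0,0,0.05]
  ],
  "twist": [0,0,0,0,0]
}}

```text
time: 52.2
tool_pos: [409.6, -192.9, 53.8]
tcp_rot: [-3.141, 0.0, 3.108]
contact_force: [-3.0, 0.4, 10.5]
grip_width: 0.1
finger_force: 5.5
```

Request:
{"method": "arm_command", "body": {
  "gripper": [0,0,0,0,0],
  "dp": [
    [0,0,0],
    [0,0,0],
    [0,0,-0.4],
    [0,0,-0.3],
    [0,0,0]
  ],
  "twist": [0,0,0,0,0]
}}

```text
time: 52.82
tool_pos: [409.9, -193.1, 71.7]
tcp_rot: [-3.141, 0.002, 3.108]
contact_force: [0.5, -0.8, 0.4]
grip_width: 0.8
finger_force: 0.0
```

Run:
```python
from h import *
L=lambda n:np.load(f'pics/{n}.npy',allow_pickle=True).item()
f=lambda u,v:[180+(u+.5)/4-.5,190+(v+.5)/4-.5]
print('w1 rocker L/R ends',inv(wback(L('w1'),[f(172,190),f(310,187)],20)).tolist(),'frame',inv(wback(L('w1'),[f(160,180),f(322,180),f(240,138),f(240,228)],15)).tolist())
g=lambda u,v:[(u+.5)/2-.5,150+(v+.5)/2-.5]
print('w7',inv(wback(L('w7'),[g(449,74),g(547,73)],20)).tolist(),inv(wback(L('w7'),[g(445,74),g(553,73),g(500,39),g(500,103)],15)).tolist())
o,im=wshot('w13')
s=cv2.cvtColor(capture('scene'),4); s0=cv2.imread('pics/scene0.png')
d=cv2.absdiff(s,s0)[190:262,160:275].astype(int).mean(); print('hood region diff to start',d)
p=W(-81,-60.5); plan([(p[0],p[1],70,3.108),(p[0],p[1],26,3.108)])
```

```text
w1 rocker L/R ends [[-79.6, -63.3], [-80.7, -26.5]] frame [[-80.6, -67.3], [-80.9, -23.6], [-92.5, -45.1], [-66.9, -46.1]]
w7 [[-80.0, -64.9], [-80.2, -25.9]] [[-79.0, -67.4], [-79.2, -23.5], [-93.1, -44.6], [-66.8, -45.2]]
52.825 [ 409.91795133 -193.09007947   71.74232931] [-3.14066742e+00  1.57718256e-03  3.10841973e+00] 0.8283499173726085
hood region diff to start 18.186714975845412
-> [ 408.65 -252.59   70.      3.11] total dp [-0.05 -2.39  0.04] twist 0.00: 1 calls, per row dp [-0.009 -0.478  0.008] tw 0.001
-> [ 408.65 -252.59   26.      3.11] total dp [ 0.   -0.    1.76] twist -0.00: 1 calls, per row dp [ 0.    -0.     0.352] tw -0.000
```

Run:
```python
from h import *
p=W(-80,-66.5); plan([(p[0],p[1],71.7,3.108),(p[0],p[1],27,3.108)])
```

```text
-> [ 409.45 -258.62   71.7     3.11] total dp [-0.09 -2.63 -0.03] twist 0.00: 1 calls, per row dp [-0.017 -0.526 -0.005] tw 0.001
-> [ 409.45 -258.62   27.      3.11] total dp [ 0.   -0.    1.79] twist -0.00: 1 calls, per row dp [ 0.    -0.     0.358] tw -0.000
```

Request:
{"method": "arm_command", "body": {
  "gripper": [0,0,0,0,0],
  "dp": [
    [-0.02,-0.6,0],
    [-0.02,-0.6,0],
    [-0.02,-0.6,0],
    [-0.02,-0.6,0],
    [0,-0.23,0]
  ],
  "twist": [0,0,0,0,0]
}}

```text
time: 53.55
tool_pos: [409.2, -259.9, 70.9]
tcp_rot: [-3.142, 0.0, 3.107]
contact_force: [1.0, -0.4, -0.5]
grip_width: 0.4
finger_force: 0.0
```

Request:
{"method": "arm_command", "body": {
  "gripper": [0,0,0,0,0],
  "dp": [
    [0,0,0.5],
    [0,0,0.5],
    [0,0,0.5],
    [0,0,0.25],
    [0,0,0.1]
  ],
  "twist": [0,0,0,0,0]
}}

```text
time: 54.18
tool_pos: [409.1, -258.3, 24.1]
tcp_rot: [3.141, -0.001, 3.109]
contact_force: [-0.7, -0.3, -1.0]
grip_width: 0.1
finger_force: 0.0
```

Request:
{"method": "arm_command", "body": {
  "gripper": [0,0,0,0,0],
  "dp": [
    [0,0,0.1],
    [0,0,0.06],
    [0,0,0.06],
    [0,0,0.06],
    [0,0,0]
  ],
  "twist": [0,0,0,0,0]
}}

```text
time: 54.8
tool_pos: [409.5, -258.7, 17.7]
tcp_rot: [-3.141, 0.0, 3.108]
contact_force: [0.8, -0.5, 0.6]
grip_width: 0.6
finger_force: 0.7
```

Request:
{"method": "arm_command", "body": {
  "gripper": [0,0,0,0,0],
  "dp": [
    [0,0,0.04],
    [0,0,0.03],
    [0,0,0],
    [0,0,0],
    [0,0,0]
  ],
  "twist": [0,0,0,0,0]
}}

```text
time: 55.42
tool_pos: [409.5, -258.7, 16.1]
tcp_rot: [-3.141, 0.001, 3.108]
contact_force: [-0.4, -0.7, 5.1]
grip_width: 0.3
finger_force: 2.7
```

Request:
{"method": "arm_command", "body": {
  "gripper": [0,0,0,0,0],
  "dp": [
    [0,0,0.04],
    [0,0,0.04],
    [0,0,0],
    [0,0,0],
    [0,0,0]
  ],
  "twist": [0,0,0,0,0]
}}

```text
time: 56.05
tool_pos: [409.6, -258.9, 15.5]
tcp_rot: [-3.141, 0.001, 3.108]
contact_force: [-2.3, 0.8, 19.9]
grip_width: 0.1
finger_force: 11.7
```

Request:
{"method": "arm_command", "body": {
  "gripper": [0,0,0,0,0],
  "dp": [
    [0,0,-0.4],
    [0,0,-0.8],
    [0,0.4,-0.8],
    [0,0.8,-0.8],
    [0,0.8,-0.8]
  ],
  "twist": [0,0,0,0,0]
}}

```text
time: 56.68
tool_pos: [410.2, -207.5, 104.1]
tcp_rot: [3.14, -0.002, 3.108]
contact_force: [0.9, -0.4, -0.7]
grip_width: 0.3
finger_force: 0.0
```

Request:
{"method": "arm_command", "body": {
  "gripper": [0,0,0,0,0],
  "dp": [
    [0.3,0.3,-0.8],
    [0.5,0.2,-0.8],
    [0.5,0,0],
    [0,0,0],
    [0,0,0]
  ],
  "twist": [0,0,0,0,0]
}}

```text
time: 57.3
tool_pos: [378.7, -195.1, 143.2]
tcp_rot: [3.141, -0.001, 3.108]
contact_force: [0.3, 0.5, -0.7]
grip_width: 0.1
finger_force: 0.0
```

Run:
```python
from h import *
o,im=wshot('w14')
# rocker patch in both w1 and now: brightness profile along y at rocker centre
for n in('w1','w14'):
    oo=np.load(f'pics/{n}.npy',allow_pickle=True).item(); g=cv2.imread(f'pics/{n}.png')
    px=wproj(oo,[W(-80.5,y,19) for y in range(-70,-20,4)]).astype(np.float32)
    v=cv2.remap(cv2.cvtColor(g,6),px[:,0],px[:,1],1).ravel(); print(n,v)
    px=wproj(oo,[W(x,-48,19) for x in range(-98,-60,3)]).astype(np.float32)
    print(cv2.remap(cv2.cvtColor(g,6),px[:,0],px[:,1],1).ravel())
    i=g.astype(int); m=((i.min(2)>170)).astype(np.uint8)
    c=wproj(oo,W(-80,-46,20))[0]
    for k in cv2.findContours(m,0,1)[0]:
        if cv2.contourArea(k)>80 and cv2.pointPolygonTest(k,(float(c[0]),float(c[1])),False)>=0:
            a=cv2.approxPolyDP(k,2,True)[:,0].astype(float); print('quad',a.tolist(),inv(wback(oo,a,20)).tolist())
im0=cv2.imread('pics/top0.png'); im1=cv2.cvtColor(capture('top'),4)
d=cv2.absdiff(im0,im1).mean(2)[190:265,200:266]
print('top box diff rows',d.mean(1)[::5].round(),'slot area',d[:45].mean())
# hood outline vs prediction
print('hood front top edge px in top', proj('top',[W(-57,60,64),W(-57,-60,64)]))
```

```text
57.3 [ 378.66805933 -195.06620687  143.20289116] [ 3.14067438e+00 -9.13542906e-04  3.10770523e+00] 0.11037246135007996
w1 [156  81 234 237 238 237 238 237 237 237 238  77 148]
[102 154  50 167 239 237 238 237 237 180 128 157 144]
quad [[256.0, 229.0], [223.0, 230.0], [224.0, 245.0], [256.0, 243.0]] [[-88.9, -27.5], [-87.6, -62.4], [-70.6, -62.3], [-73.2, -27.9]]
w14 [155  83 214 226 226 226 226 227 227 227 227  57 151]
[ 98 155  52 167 227 227 226 227 226 146 138 156 157]
quad [[216.0, 233.0], [217.0, 249.0], [251.0, 252.0], [250.0, 235.0]] [[-89.4, -61.4], [-73.3, -61.5], [-70.6, -29.2], [-87.6, -29.6]]
top box diff rows [10.  7.  7.  7.  8.  7.  7. 10. 12. 12. 15. 45. 35. 56. 36.] slot area 7.962850729517396
hood front top edge px in top [[205.3987991  244.38256002]
 [254.29926923 246.64856913]]
```

The rocker's tilt has reversed, so the switch is on. The hood matches its starting picture, and the tab met the pressing fingers at 53.8 mm, so it is shut. The robot touches nothing, so I'm handing in.

```bash
python3 -c "
from plant import *
print(close_job())"
```

```text
the job is handed in; nothing more can be done
None
```

I handed the job in after about 57 s of robot time: all three cartridges are seated in their own bays under the lip, the hood is shut and the rocker switch is on; `close_job()` returned no verdict, so this rests on my own camera and force checks.

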